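# Clamp and cap the sensor tubes in the test fixture

## Task

Load the test fixture: lift its sprung clamp bar, swing it aside, and lay every sensor tube on the bench in a bay of its own, lens end towards the end caps. Then swing the bar back across and let it down onto the tubes, and only after that push the end cap of each loaded bay fully home over its tube. Leave the cap of any empty bay pulled right back, and do not shove the other things on the bench about.

Things in the scene. Friction and masses are not known exactly. Their poses are not given: they have to be found in the camera images.
- fixture: Aluminium clamp fixture fixed to the bench: base plate 235 x 300 x 12 mm, three parallel bays of black V-blocks side by side. Origin on the bench below the middle of bay 2; x along the bays, away from the end caps (these are at the -x end, nearest the robot), y across them. The clamp bar's hinge post, 84 mm high, stands at y -165 mm; two steel cheeks, 82 mm high, flank the bar at y -135 mm.
- bay1 (a point): Bay 1, at fixture y = -70 mm: where the middle of a seated tube must lie, 50 mm above the bench. The tube lies along fixture x, lens end to fixture -x, 6 mm end play either way, on two 12 mm thick V-blocks at x -34 and +34 mm (tops 46 mm high, mouths 44 mm wide). Between them 56 mm are free for fingers, down to the base plate.
- bay2 (a point): Bay 2, at fixture y = 0 mm: where the middle of a seated tube must lie, 50 mm above the bench. The tube lies along fixture x, lens end to fixture -x, 6 mm end play either way, on two 12 mm thick V-blocks at x -34 and +34 mm (tops 46 mm high, mouths 44 mm wide). Between them 56 mm are free for fingers, down to the base plate.
- bay3 (a point): Bay 3, at fixture y = 70 mm: where the middle of a seated tube must lie, 50 mm above the bench. The tube lies along fixture x, lens end to fixture -x, 6 mm end play either way, on two 12 mm thick V-blocks at x -34 and +34 mm (tops 46 mm high, mouths 44 mm wide). Between them 56 mm are free for fingers, down to the base plate.
- bar_lift (a joint): Height of the sprung clamp bar, m: 0 fully down, 0.045 fully up; about 0.003 when resting on tubes. Spring and weight pull it down with 6 N at the bottom, 11 N at the top; let go, it drops at any angle, in about 0.3 s. The bar is steel, 16 x 10 mm, 260 mm long from its hinge; when down its underside is 62 mm above the bench.
- bar_swing (a joint): Angle of the clamp bar, rad: 0 across the bays (along fixture +y), growing as it swings away from the robot to fixture +x, stop at 1.45; light friction, stays where left. Unless bar_lift is above 0.022 the cheeks keep it from being turned out or brought home; lift to 0.03 or more to pass over seated tubes.
- bar_grip (a point): Point to grip on the bar's knob, a black upright round stem 20 mm thick with a 32 mm head, 115 mm from the hinge axis. The point is on the stem's axis, 25 mm above the bar's top (97 mm above the bench when down); the stem reaches 17 mm above it, the head's top 26 mm.
- cap1 (a joint): End cap of bay 1: a grey cup (48 mm outside, 43 mm inside, 14 mm deep) on a slide, opening towards the bay. 0 pulled right back, 0.036 pushed fully home over a seated tube's lens end (it moves towards fixture +x). A detent holds it at both ends: about 5 N to move it off either, about 1 N between, and a click (about 5 N) into the far end.
- cap1_grip (a point): Point to grip or push on cap 1: on the axis of its upright black post, 18 mm thick, 36 mm tall, top 102 mm above the bench, this point 85 mm above it; the post stands on a block whose top is 66 mm above the bench. Moves with the cap; 19 mm behind the cup's closed face.
- cap2 (a joint): End cap of bay 2: a grey cup (48 mm outside, 43 mm inside, 14 mm deep) on a slide, opening towards the bay. 0 pulled right back, 0.036 pushed fully home over a seated tube's lens end (it moves towards fixture +x). A detent holds it at both ends: about 5 N to move it off either, about 1 N between, and a click (about 5 N) into the far end.
- cap2_grip (a point): Point to grip or push on cap 2: on the axis of its upright black post, 18 mm thick, 36 mm tall, top 102 mm above the bench, this point 85 mm above it; the post stands on a block whose top is 66 mm above the bench. Moves with the cap; 19 mm behind the cup's closed face.
- cap3 (a joint): End cap of bay 3: a grey cup (48 mm outside, 43 mm inside, 14 mm deep) on a slide, opening towards the bay. 0 pulled right back, 0.036 pushed fully home over a seated tube's lens end (it moves towards fixture +x). A detent holds it at both ends: about 5 N to move it off either, about 1 N between, and a click (about 5 N) into the far end.
- cap3_grip (a point): Point to grip or push on cap 3: on the axis of its upright black post, 18 mm thick, 36 mm tall, top 102 mm above the bench, this point 85 mm above it; the post stands on a block whose top is 66 mm above the bench. Moves with the cap; 19 mm behind the cup's closed face.
- tube_a: Sensor tube A (may be absent), 120 mm long, 160 g, lying loose on the mat: a plain aluminium barrel 30 mm thick and 92 mm long, a round black lens rim 38 mm across and 14 mm long at its -x end, a square 38 mm aluminium flange 14 mm long at its +x end. Origin at its middle, on its axis (19 mm above the mat as it lies); x along the tube from lens to flange. All the tubes are alike.
- tube_a_lens (a point): Centre of the lens face of tube A, 60 mm from its middle.
- tube_b: Sensor tube B (may be absent), 120 mm long, 160 g, lying loose on the mat: a plain aluminium barrel 30 mm thick and 92 mm long, a round black lens rim 38 mm across and 14 mm long at its -x end, a square 38 mm aluminium flange 14 mm long at its +x end. Origin at its middle, on its axis (19 mm above the mat as it lies); x along the tube from lens to flange. All the tubes are alike.
- tube_b_lens (a point): Centre of the lens face of tube B, 60 mm from its middle.
- tube_c: Sensor tube C (may be absent), 120 mm long, 160 g, lying loose on the mat: a plain aluminium barrel 30 mm thick and 92 mm long, a round black lens rim 38 mm across and 14 mm long at its -x end, a square 38 mm aluminium flange 14 mm long at its +x end. Origin at its middle, on its axis (19 mm above the mat as it lies); x along the tube from lens to flange. All the tubes are alike.
- tube_c_lens (a point): Centre of the lens face of tube C, 60 mm from its middle.
- caliper: Digital caliper lying flat, 190 mm, a bystander; origin under its middle.
- multimeter: Multimeter lying flat, 160 x 80 x 36 mm, a bystander; origin under its middle.
- parts_tray: Black divided tray 100 x 140 x 30 mm, a bystander; origin under its middle.
- flux_bottle: White bottle 48 mm across, 110 mm high, a bystander; origin under its middle.
There are look-alikes about, which are no part of the job. Leave any green look-alike of the tube_c alone.

How it is judged:
On the way, in this order (a step that is already met when the one before it is completed fails the run):
1. the clamp bar is lifted by more than 22 mm (value of joint bar_lift above 0.022 m), for 0.1 s.
2. the bar is swung aside by more than 1.05 rad (value of joint bar_swing above 1.05 rad), for 0.2 s.
3. with the bar aside (more than 0.9 rad), every tube lies in a bay, lens end towards the caps, and no cap has been pushed (value of joint bar_swing above 0.9 rad and ((distance between tube_a and bay1 below 0.011 m and angle between the x axis of tube_a and the x axis of fixture, either way round below 0.12 rad and x of tube_a_lens in the frame of fixture below -0.03 m) or (distance between tube_a and bay2 below 0.011 m and angle between the x axis of tube_a and the x axis of fixture, either way round below 0.12 rad and x of tube_a_lens in the frame of fixture below -0.03 m) or (distance between tube_a and bay3 below 0.011 m and angle between the x axis of tube_a and the x axis of fixture, either way round below 0.12 rad and x of tube_a_lens in the frame of fixture below -0.03 m)) and ((distance between tube_b and bay1 below 0.011 m and angle between the x axis of tube_b and the x axis of fixture, either way round below 0.12 rad and x of tube_b_lens in the frame of fixture below -0.03 m) or (distance between tube_b and bay2 below 0.011 m and angle between the x axis of tube_b and the x axis of fixture, either way round below 0.12 rad and x of tube_b_lens in the frame of fixture below -0.03 m) or (distance between tube_b and bay3 below 0.011 m and angle between the x axis of tube_b and the x axis of fixture, either way round below 0.12 rad and x of tube_b_lens in the frame of fixture below -0.03 m)) and ((distance between tube_c and bay1 below 0.011 m and angle between the x axis of tube_c and the x axis of fixture, either way round below 0.12 rad and x of tube_c_lens in the frame of fixture below -0.03 m) or (distance between tube_c and bay2 below 0.011 m and angle between the x axis of tube_c and the x axis of fixture, either way round below 0.12 rad and x of tube_c_lens in the frame of fixture below -0.03 m) or (distance between tube_c and bay3 below 0.011 m and angle between the x axis of tube_c and the x axis of fixture, either way round below 0.12 rad and x of tube_c_lens in the frame of fixture below -0.03 m)) and value of joint each of cap1, cap2, cap3 below 0.015 m), for 0.2 s.
4. the bar is back across the bays and down on the tubes (value of joint bar_swing below 0.08 rad and value of joint bar_lift below 0.009 m and ((distance between tube_a and bay1 below 0.011 m and angle between the x axis of tube_a and the x axis of fixture, either way round below 0.12 rad and x of tube_a_lens in the frame of fixture below -0.03 m) or (distance between tube_a and bay2 below 0.011 m and angle between the x axis of tube_a and the x axis of fixture, either way round below 0.12 rad and x of tube_a_lens in the frame of fixture below -0.03 m) or (distance between tube_a and bay3 below 0.011 m and angle between the x axis of tube_a and the x axis of fixture, either way round below 0.12 rad and x of tube_a_lens in the frame of fixture below -0.03 m)) and ((distance between tube_b and bay1 below 0.011 m and angle between the x axis of tube_b and the x axis of fixture, either way round below 0.12 rad and x of tube_b_lens in the frame of fixture below -0.03 m) or (distance between tube_b and bay2 below 0.011 m and angle between the x axis of tube_b and the x axis of fixture, either way round below 0.12 rad and x of tube_b_lens in the frame of fixture below -0.03 m) or (distance between tube_b and bay3 below 0.011 m and angle between the x axis of tube_b and the x axis of fixture, either way round below 0.12 rad and x of tube_b_lens in the frame of fixture below -0.03 m)) and ((distance between tube_c and bay1 below 0.011 m and angle between the x axis of tube_c and the x axis of fixture, either way round below 0.12 rad and x of tube_c_lens in the frame of fixture below -0.03 m) or (distance between tube_c and bay2 below 0.011 m and angle between the x axis of tube_c and the x axis of fixture, either way round below 0.12 rad and x of tube_c_lens in the frame of fixture below -0.03 m) or (distance between tube_c and bay3 below 0.011 m and angle between the x axis of tube_c and the x axis of fixture, either way round below 0.12 rad and x of tube_c_lens in the frame of fixture below -0.03 m))), for 0.2 s.
5. the cap of every loaded bay is home (((distance between tube_a and bay1 below 0.011 m and angle between the x axis of tube_a and the x axis of fixture, either way round below 0.12 rad and x of tube_a_lens in the frame of fixture below -0.03 m and value of joint cap1 above 0.032 m) or (distance between tube_a and bay2 below 0.011 m and angle between the x axis of tube_a and the x axis of fixture, either way round below 0.12 rad and x of tube_a_lens in the frame of fixture below -0.03 m and value of joint cap2 above 0.032 m) or (distance between tube_a and bay3 below 0.011 m and angle between the x axis of tube_a and the x axis of fixture, either way round below 0.12 rad and x of tube_a_lens in the frame of fixture below -0.03 m and value of joint cap3 above 0.032 m)) and ((distance between tube_b and bay1 below 0.011 m and angle between the x axis of tube_b and the x axis of fixture, either way round below 0.12 rad and x of tube_b_lens in the frame of fixture below -0.03 m and value of joint cap1 above 0.032 m) or (distance between tube_b and bay2 below 0.011 m and angle between the x axis of tube_b and the x axis of fixture, either way round below 0.12 rad and x of tube_b_lens in the frame of fixture below -0.03 m and value of joint cap2 above 0.032 m) or (distance between tube_b and bay3 below 0.011 m and angle between the x axis of tube_b and the x axis of fixture, either way round below 0.12 rad and x of tube_b_lens in the frame of fixture below -0.03 m and value of joint cap3 above 0.032 m)) and ((distance between tube_c and bay1 below 0.011 m and angle between the x axis of tube_c and the x axis of fixture, either way round below 0.12 rad and x of tube_c_lens in the frame of fixture below -0.03 m and value of joint cap1 above 0.032 m) or (distance between tube_c and bay2 below 0.011 m and angle between the x axis of tube_c and the x axis of fixture, either way round below 0.12 rad and x of tube_c_lens in the frame of fixture below -0.03 m and value of joint cap2 above 0.032 m) or (distance between tube_c and bay3 below 0.011 m and angle between the x axis of tube_c and the x axis of fixture, either way round below 0.12 rad and x of tube_c_lens in the frame of fixture below -0.03 m and value of joint cap3 above 0.032 m))), for 0.2 s.
At the end, for the whole second after the job is handed in: Every tube present rests in its own bay: middle within 11 mm of the bay point, parallel within 0.12 rad, lens towards the caps, that cap home (above 0.032 m). Caps of empty bays back (below 0.006 m). Bar across (below 0.08 rad) and down (below 0.009 m). Tubes at rest (below 0.02 m/s) (all of step 5 and (value of joint cap1 below 0.006 m or (distance between tube_a and bay1 below 0.011 m and angle between the x axis of tube_a and the x axis of fixture, either way round below 0.12 rad and x of tube_a_lens in the frame of fixture below -0.03 m) or (distance between tube_b and bay1 below 0.011 m and angle between the x axis of tube_b and the x axis of fixture, either way round below 0.12 rad and x of tube_b_lens in the frame of fixture below -0.03 m) or (distance between tube_c and bay1 below 0.011 m and angle between the x axis of tube_c and the x axis of fixture, either way round below 0.12 rad and x of tube_c_lens in the frame of fixture below -0.03 m)) and (value of joint cap2 below 0.006 m or (distance between tube_a and bay2 below 0.011 m and angle between the x axis of tube_a and the x axis of fixture, either way round below 0.12 rad and x of tube_a_lens in the frame of fixture below -0.03 m) or (distance between tube_b and bay2 below 0.011 m and angle between the x axis of tube_b and the x axis of fixture, either way round below 0.12 rad and x of tube_b_lens in the frame of fixture below -0.03 m) or (distance between tube_c and bay2 below 0.011 m and angle between the x axis of tube_c and the x axis of fixture, either way round below 0.12 rad and x of tube_c_lens in the frame of fixture below -0.03 m)) and (value of joint cap3 below 0.006 m or (distance between tube_a and bay3 below 0.011 m and angle between the x axis of tube_a and the x axis of fixture, either way round below 0.12 rad and x of tube_a_lens in the frame of fixture below -0.03 m) or (distance between tube_b and bay3 below 0.011 m and angle between the x axis of tube_b and the x axis of fixture, either way round below 0.12 rad and x of tube_b_lens in the frame of fixture below -0.03 m) or (distance between tube_c and bay3 below 0.011 m and angle between the x axis of tube_c and the x axis of fixture, either way round below 0.12 rad and x of tube_c_lens in the frame of fixture below -0.03 m)) and value of joint bar_swing below 0.08 rad and value of joint bar_lift below 0.009 m and linear speed of each of tube_a, tube_b, tube_c below 0.02 m/s); the robot touches nothing.
It fails at once if the caliper is moved more than 70 mm (distance of caliper from where it was at the start of the episode above 0.07 m).
It fails at once if the multimeter is moved more than 70 mm (distance of multimeter from where it was at the start of the episode above 0.07 m).
It fails at once if the parts_tray is moved more than 70 mm (distance of parts_tray from where it was at the start of the episode above 0.07 m).
It fails at once if the flux_bottle is moved more than 70 mm (distance of flux_bottle from where it was at the start of the episode above 0.07 m).
Of tube_a, tube_b, tube_c only 2 to 3 are there at a start; the rules pass over those that are not, and their reading is None.
At some moment in a run one of tube_a, tube_b, tube_c may be knocked a few centimetres aside while the robot is not near it.
Once in a run the grip may slacken for a moment while it holds something.
It also fails if it takes over 210 s, if anything falls off the work surface, if the arm or the gripper's body presses on something with over 40 N, if the wrist force passes 120 N, or if a joint passes its speed limit or range.

## Robot

A 6-joint arm with a two-finger parallel gripper is mounted at the origin on the work surface. World frame = base frame: x ahead of the robot, y to its left, z up, the work surface at z = 0. Lengths are in m, angles in rad, forces in N, time in s.
With the tool pointing down it reaches from about 0.25 to 0.725 m from the base axis. Payload 4 kg.
Tool frame: the origin (TCP) lies on the centre line of the jaws, within the pads' length; the fingertips stand 14 mm ahead of it and the grasp point (between the pads) lies 5 mm behind it; z points along the fingers, x is the direction in which the jaws open and shut, and the axes are right-handed (so a half turn about z gives the same grasp; the last joint's range is limited). The gripper opens to 85 mm and grips with 20 to 120 N. Pads are 22 mm wide; open, the fingers measure 114 mm over their backs; the gripper's body (76 mm by 85 mm) begins 54 mm behind the grasp point. The pads swing forward as they close: fully open they stand 13 mm farther back than shut.
Start: joints at [1.319, 0.241, 0.005, 1.335, 0, 1.571], TCP at [0.125, 0.484, 0.245] pointing down, gripper open.
Joint ranges: [-2.72, 2.72], [-1.05, 1.87], [-1.09, 1.28], [-1.99, 2.15], [-1.42, 1.44], [-3.14, 3.14]. Speed limits (rad/s): [2.79, 2.79, 3.14, 3.14, 3.14, 3.14].

## Interface

Orientations are given as a unit quaternion [x, y, z, w].
In Python, from workcell import bot gives the robot as it stands.
- The arm moves only by the tool play_rows, never from a script. Its argument "motion" is a list of rows, each an object with "fingers": the closure, from -1 (fully open) to 1 (shut), so that 0 is half open; "translation": the shift along the tool's x, y, z in cm, a list of three; "roll": the turn about the tool's z in degrees. A call has 1 to 20 rows; each row is the pose to reach, as a shift and turn from the pose commanded when the call began, along the tool's axes at that moment; what a row does not reach only later rows make up. A row lasts 1/12 s, in which the tool goes at most 41.7 mm and 7.16 degrees, less where a joint would pass 70% of its speed; a pose out of reach is approached as far as the arm can. A call with a gripper value outside its range is refused whole. The fingers move at their own pace and stop on an object; the grip force is fixed at half the most. Time passes only in rows, so rows that repeat a pose let the fingers close. It gives the time, the measured TCP pose, the force and the opening at its end, in the units of the state.
- bot.get_obs(): the state, without advancing time (a new reading comes with each control period).
- bot.camera(name): name is "side" or "top" or "wrist"; returns a dict with "pixels" (384x512x3 uint8, red, green, blue), "intrinsics" (3x3 intrinsics, pixels), "k1" (the pictures are not rectified: a ray, as slopes to the right and down, at radius r is drawn at 1 + k1 r^2 times it, then the intrinsics apply), "world_to_cam" (4x4, takes a point from world to camera coordinates). Camera axes: x right, y down, z forward; pixel columns grow to the right and rows downward; lengths in m; the calibration is good to about 2 mm. A picture is of the moment at which its call begins. There is no depth.
- bot.job_done(): hands the job in, once; it reports no verdict.
The state is a dict: "clock": time; "joint_pos": joint angles; "joint_vel": joint speeds; "tau": joint torques, N m; "eef_pos": TCP position; "tool_rot": TCP orientation; "ft_force": force on the tool from outside, world axes, zero at the start; "ft_torque": the same for the moment, N m; "grip_width": finger opening in m.
Only numpy, scipy, OpenCV 4.12 (cv2) and the standard library are available. Lean on these libraries where they do the work, as an engineer would, in place of code of your own. Each camera call takes 0.05 s, during which the arm holds its last target. There are 200 camera calls.

## Working session

There is one attempt and no reset: what is moved stays moved. The work goes in short steps, Python scripts to look and compute and a tool call to move; the robot and the scene stay as the last step left them, time stands still between calls to the robot, and variables do not carry over. Pictures are saved under pics/ and viewed, about 12 in all and at most 16, crops included, and the job is handed in when it is done.

Besides the shell and the picture viewer there is one more tool, called after "Call:" in YAML: its name, and indented under it one key for each argument. play_rows: Moves the arm, as the interface text tells. Its arguments: {"type":"object","properties":{"motion":{"type":"array","items":{"type":"object","properties":{"fingers":{"type":"number"},"translation":{"type":"array","items":{"type":"number"}},"roll":{"type":"number"}}}}},"required":["motion"]}

```bash
ls; mkdir -p pics; cat > h.py <<'E'
import numpy as np, cv2
from workcell import bot
from scipy.spatial.transform import Rotation as R
def snap(name,fn=None):
    c=bot.camera(name); 
    if fn: cv2.imwrite('pics/'+fn,c['pixels'][:,:,::-1])
    return c
def proj(c,P):
    P=np.atleast_2d(P); W=np.array(c['world_to_cam']); q=P@W[:3,:3].T+W[:3,3]
    s=q[:,:2]/q[:,2:]; s=s*(1+c['k1']*(s**2).sum(1,keepdims=True))
    K=np.array(c['intrinsics']); return s@K[:2,:2].T+K[:2,2]
def unproj(c,px,z):
    K=np.array(c['intrinsics']); px=np.atleast_2d(px).astype(float)
    d=(px-K[:2,2])/[K[0,0],K[1,1]]; s=d.copy()
    for _ in range(30): s=d/(1+c['k1']*(s**2).sum(1,keepdims=True))
    W=np.array(c['world_to_cam']); Rm=W[:3,:3]; o=-Rm.T@W[:3,3]
    r=np.c_[s,np.ones(len(s))]@Rm; t=(z-o[2])/r[:,2]; return o+r*t[:,None]
def state():
    o=bot.get_obs(); print({k:np.round(o[k],3).tolist() for k in ('clock','eef_pos','tool_rot','ft_force','grip_width','joint_pos')}); return o
def delta(target,yaw=None):
    "shift in tool axes (cm) to world TCP target"
    o=bot.get_obs(); r=R.from_quat(o['tool_rot']); print('tool cm',np.round(r.inv().apply(np.array(target)-o['eef_pos'])*100,2))
E
python3 - <<'E'
from h import *
o=state(); print(R.from_quat(o['tool_rot']).as_matrix().round(2))
for n in('top','side'):
    c=snap(n,n+'0.png'); print(n,c['k1'],np.round(c['intrinsics'],1).tolist(),np.round(c['world_to_cam'],3).tolist())
a=cv2.imread('pics/top0.png');cv2.imwrite('pics/top0b.png',cv2.resize(a,(800,600),interpolation=cv2.INTER_CUBIC))
E
```

```text
pics
{'clock': 0.0, 'eef_pos': [0.124, 0.484, 0.244], 'tool_rot': [0.79, 0.613, -0.001, 0.001], 'ft_force': [-0.749, 0.573, -1.047], 'grip_width': 0.085, 'joint_pos': [1.319, 0.241, 0.004, 1.335, 0.0, 1.571]}
[[ 0.25  0.97 -0.  ]
 [ 0.97 -0.25 -0.  ]
 [-0.   -0.   -1.  ]]
top -0.10175709609847827 [[478.8, 0.0, 258.8], [0.0, 478.8, 192.2], [0.0, 0.0, 1.0]] [[0.001, -1.0, -0.021, -0.028], [-0.986, 0.002, -0.165, 0.543], [0.165, 0.021, -0.986, 1.722], [0.0, 0.0, 0.0, 1.0]]
side 0.015869266149724393 [[468.4, 0.0, 248.4], [0.0, 468.4, 184.6], [0.0, 0.0, 1.0]] [[0.914, -0.406, -0.008, -0.512], [-0.279, -0.614, -0.739, 0.203], [0.295, 0.677, -0.674, 1.36], [0.0, 0.0, 0.0, 1.0]]
```

View pics/top0b.png

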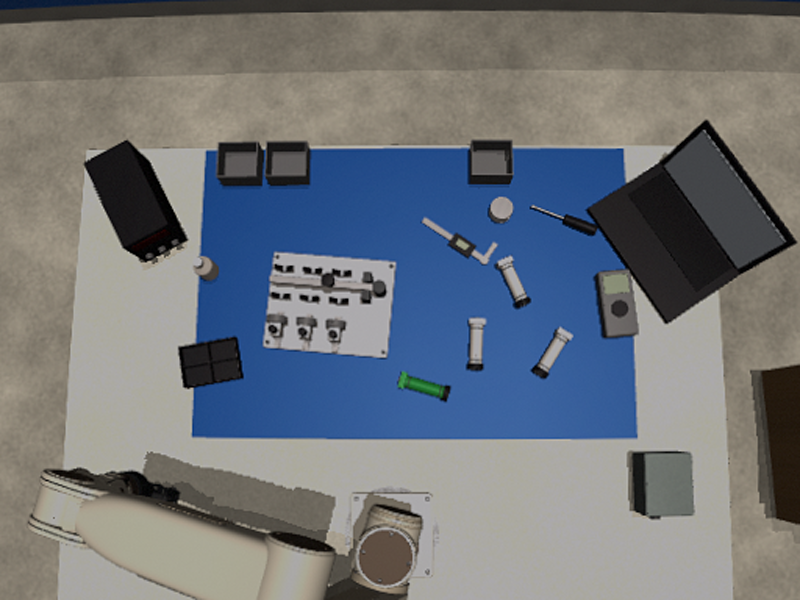

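View pics/side0.png

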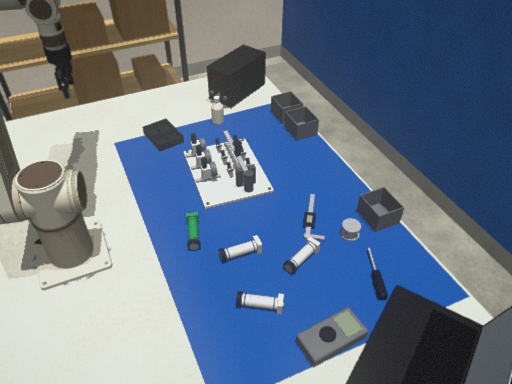

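The mat shows three aluminium tubes at (512,282), (476,344) and (552,352) in the enlarged top view. The green look-alike is at (424,386), to be left alone. Other lookalikes are the grey round tin (500,210) and the caliper (458,243). The fixture is around (330,305), with the bar across it.

```bash
python3 - <<'E'
from h import *
c=snap('top'); s=1.5625
cor=unproj(c,np.array([[274,252],[396,262],[387,357],[264,347]])/s,0.012); print('plate',cor.round(3).tolist())
print('knob',unproj(c,np.array([[328,281]])/s,0.12).round(3), 'posts',unproj(c,np.array([[278,318],[306,320],[337,322]])/s,0.1).round(3).tolist(),'hinge',unproj(c,np.array([[379,288]])/s,0.084).round(3))
# tubes: lens, flange ends
for n,l,f in(('P',(521,304),(504,261)),('Q',(475,366),(477,322)),('R',(542,373),(565,333)),('G',(447,393),(402,379))):
    w=unproj(c,np.array([l,f])/s,0.02); d=w[1]-w[0]; print(n,w.mean(0).round(3),np.linalg.norm(d).round(3),np.degrees(np.arctan2(d[1],d[0])).round(1))
w=snap('wrist'); o=bot.get_obs(); W=np.array(w['world_to_cam']); r=R.from_quat(o['tool_rot']).as_matrix()
print('wrist R tool',(W[:3,:3]@r).round(2).tolist(),'cam in tool',(r.T@(-W[:3,:3].T@W[:3,3]-o['eef_pos'])).round(3),w['intrinsics'][0][0],w['k1'])
E
```

```text
plate [[0.669, 0.292, 0.012], [0.642, -0.007, 0.012], [0.411, 0.013, 0.012], [0.435, 0.309, 0.012]]
knob [[0.575 0.144 0.12 ]] posts [[0.493, 0.26, 0.1], [0.488, 0.195, 0.1], [0.483, 0.124, 0.1]] hinge [[0.565 0.029 0.084]]
P [ 0.59  -0.288  0.02 ] 0.112 20.1
Q [ 0.442 -0.198  0.02 ] 0.105 -3.3
R [ 0.42  -0.382  0.02 ] 0.111 -31.2
G [ 0.342 -0.076  0.02 ] 0.111 72.7
wrist R tool [[1.0, 0.0, 0.0], [-0.0, 0.96, -0.27], [-0.0, 0.27, 0.96]] cam in tool [-0.001 -0.071 -0.128] 267.805127957988 0.016456164556877723
```

```bash
python3 - <<'E'
from h import *
delta([0.49,0.17,0.30])
E
```

```text
tool cm [-21.3   43.22  -5.5 ]
```

Call:
play_rows:
  motion:
    - {"translation":[-3,7,-5.5],"roll":0,"fingers":-1}
    - {"translation":[-21.3,43.2,-5.5],"roll":-9,"fingers":-1}
    - {"translation":[-21.3,43.2,-5.5],"roll":-9,"fingers":-1}
    - {"translation":[-21.3,43.2,-5.5],"roll":-9,"fingers":-1}
    - {"translation":[-21.3,43.2,-5.5],"roll":-9,"fingers":-1}
    - {"translation":[-21.3,43.2,-5.5],"roll":-9,"fingers":-1}
    - {"translation":[-21.3,43.2,-5.5],"roll":-9,"fingers":-1}
    - {"translation":[-21.3,43.2,-5.5],"roll":-9,"fingers":-1}
    - {"translation":[-21.3,43.2,-5.5],"roll":-9,"fingers":-1}
    - {"translation":[-21.3,43.2,-5.5],"roll":-9,"fingers":-1}
    - {"translation":[-21.3,43.2,-5.5],"roll":-9,"fingers":-1}
    - {"translation":[-21.3,43.2,-5.5],"roll":-9,"fingers":-1}
    - {"translation":[-21.3,43.2,-5.5],"roll":-9,"fingers":-1}
    - {"translation":[-21.3,43.2,-5.5],"roll":-9,"fingers":-1}
    - {"translation":[-21.3,43.2,-5.5],"roll":-9,"fingers":-1}
    - {"translation":[-21.3,43.2,-5.5],"roll":-9,"fingers":-1}
    - {"translation":[-21.3,43.2,-5.5],"roll":-9,"fingers":-1}
    - {"translation":[-21.3,43.2,-5.5],"roll":-9,"fingers":-1}

```text
clock: 1.7
eef_pos: [0.489, 0.1714, 0.3005]
tool_rot: [0.739, 0.674, 0.0, -0.0]
ft_force: [-0.6, -0.1, -0.6]
grip_width: 0.0853
```

```bash
python3 - <<'E'
from h import *
state(); c=snap('wrist','w1.png'); 
import pickle; pickle.dump(c,open('w1.pkl','wb'))
a=cv2.imread('pics/w1.png');cv2.imwrite('pics/w1b.png',cv2.resize(a,(800,600),interpolation=cv2.INTER_CUBIC))
E
```

```text
{'clock': 1.7, 'eef_pos': [0.489, 0.171, 0.301], 'tool_rot': [0.739, 0.674, 0.0, -0.0], 'ft_force': [-0.609, -0.063, -0.578], 'grip_width': 0.085, 'joint_pos': [0.337, 0.261, 0.175, 1.484, 0.0, 0.429]}
```

View pics/w1b.png

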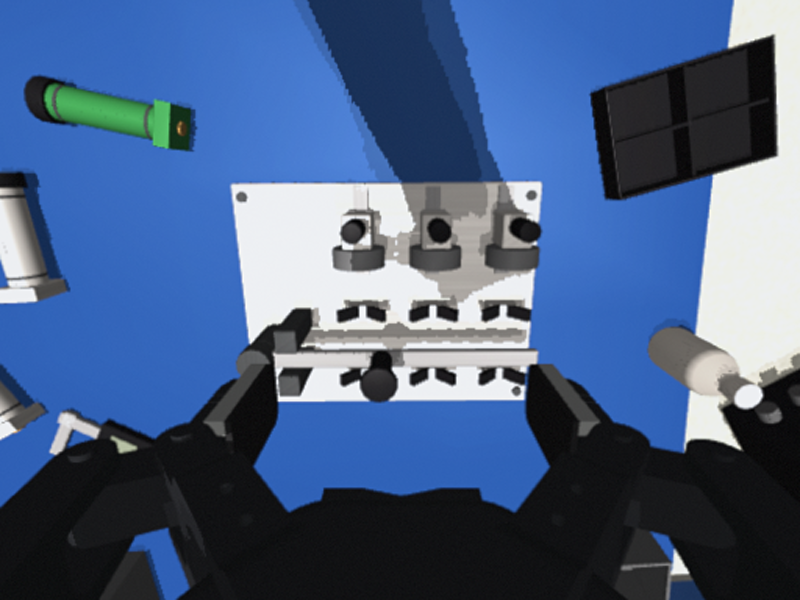

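```bash
python3 - <<'E'
from h import *
import pickle; from scipy.optimize import least_squares
c=pickle.load(open('w1.pkl','rb'))
def model(p):
    x,y,t,xp,px,py=p
    F=[[xp,-.07,.102],[xp,0,.102],[xp,.07,.102],[0,-.05,.123],
       [-.034,-.07,.045],[-.034,0,.045],[-.034,.07,.045],[.034,0,.045],[.034,.07,.045],
       [px-.1175,py-.15,.012],[px-.1175,py+.15,.012],[px+.1175,py+.15,.012]]
    F=np.array(F); cs,sn=np.cos(t),np.sin(t)
    return np.c_[x+cs*F[:,0]-sn*F[:,1],y+sn*F[:,0]+cs*F[:,1],F[:,2]]
obs=np.array([[351,232],[439,231],[526,231],[380,383],[361,311],[434,311],[506,310],[433,376],[502,376],[232,184],[542,182],[526,402]])/1.5625
f=lambda p:(proj(c,model(p))-obs).ravel()
s=least_squares(f,[.58,.193,-.09,-.09,-.037,-.045],loss='soft_l1'); print(s.x.round(4)); print((s.fun.reshape(-1,2)*1.56).round(1).tolist())
E
```

```text
[ 0.5797  0.1937 -0.0843 -0.1179 -0.0351 -0.0435]
[[-0.8, 0.2], [1.2, 0.4], [4.5, -0.5], [-1.9, -0.9], [-0.2, 1.0], [-0.6, 0.4], [0.2, 0.8], [-0.4, -0.4], [0.2, -0.8], [-1.2, 0.9], [1.6, 0.1], [-0.2, -1.0]]
```

```bash
cat >> h.py <<'E'
FX=np.array([.5797,.1937]); FT=-.0843
def fw(x,y,z): return np.array([FX[0]+np.cos(FT)*x-np.sin(FT)*y,FX[1]+np.sin(FT)*x+np.cos(FT)*y,z])
def wf(p): 
    d=np.array(p)[:2]-FX; return np.array([np.cos(FT)*d[0]+np.sin(FT)*d[1],-np.sin(FT)*d[0]+np.cos(FT)*d[1]])
E
python3 - <<'E'
from h import *
g=fw(0,-.05,.093); print(g); delta(g)
for t in np.linspace(0,1.36,15): print(round(np.degrees(t),1),round(11.5*(np.cos(t)-1),2),round(11.5*np.sin(t),2))
E
```

```text
[0.57548999 0.14387756 0.093     ]
tool cm [-1.93  8.85 20.76]
0.0 0.0 0.0
5.6 -0.05 1.12
11.1 -0.22 2.22
16.7 -0.48 3.3
22.3 -0.86 4.36
27.8 -1.33 5.37
33.4 -1.9 6.33
39.0 -2.56 7.23
44.5 -3.3 8.06
50.1 -4.12 8.82
55.7 -5.01 9.5
61.2 -5.96 10.08
66.8 -6.97 10.57
72.4 -8.01 10.96
77.9 -9.09 11.25
```

Call:
play_rows:
  motion:
    - {"translation":[-1.9,8.9,6],"fingers":-1}
    - {"translation":[-1.9,8.9,6],"fingers":-1}
    - {"translation":[-1.9,8.9,9],"fingers":-1}
    - {"translation":[-1.9,8.9,12.5],"fingers":-1}
    - {"translation":[-1.9,8.9,16],"fingers":-1}
    - {"translation":[-1.9,8.9,18.5],"fingers":-1}
    - {"translation":[-1.9,8.9,20],"fingers":-1}
    - {"translation":[-1.9,8.9,20.7],"fingers":-1}
    - {"translation":[-1.9,8.9,20.7],"fingers":1}
    - {"translation":[-1.9,8.9,20.7],"fingers":1}
    - {"translation":[-1.9,8.9,20.7],"fingers":1}
    - {"translation":[-1.9,8.9,20.7],"fingers":1}
    - {"translation":[-1.9,8.9,20.7],"fingers":1}
    - {"translation":[-1.9,8.9,20.7],"fingers":1}
    - {"translation":[-1.9,8.9,20.7],"fingers":1}
    - {"translation":[-1.9,8.9,20.7],"fingers":1}

```text
schema error: expected keys fingers, translation, roll
```

Call:
play_rows:
  motion:
    - {"translation":[-1.9,8.9,6],"roll":0,"fingers":-1}
    - {"translation":[-1.9,8.9,6],"roll":0,"fingers":-1}
    - {"translation":[-1.9,8.9,9],"roll":0,"fingers":-1}
    - {"translation":[-1.9,8.9,12.5],"roll":0,"fingers":-1}
    - {"translation":[-1.9,8.9,16],"roll":0,"fingers":-1}
    - {"translation":[-1.9,8.9,18.5],"roll":0,"fingers":-1}
    - {"translation":[-1.9,8.9,20],"roll":0,"fingers":-1}
    - {"translation":[-1.9,8.9,20.7],"roll":0,"fingers":-1}
    - {"translation":[-1.9,8.9,20.7],"roll":0,"fingers":1}
    - {"translation":[-1.9,8.9,20.7],"roll":0,"fingers":1}
    - {"translation":[-1.9,8.9,20.7],"roll":0,"fingers":1}
    - {"translation":[-1.9,8.9,20.7],"roll":0,"fingers":1}
    - {"translation":[-1.9,8.9,20.7],"roll":0,"fingers":1}
    - {"translation":[-1.9,8.9,20.7],"roll":0,"fingers":1}
    - {"translation":[-1.9,8.9,20.7],"roll":0,"fingers":1}
    - {"translation":[-1.9,8.9,20.7],"roll":0,"fingers":1}

```text
clock: 3.08
eef_pos: [0.5781, 0.1446, 0.0952]
tool_rot: [0.739, 0.673, 0.003, 0.0]
ft_force: [-0.0, 4.8, 6.1]
grip_width: 0.0297
```

Call:
play_rows:
  motion:
    - {"translation":[0,0,0],"roll":0,"fingers":1}
    - {"translation":[0,0,0],"roll":0,"fingers":1}
    - {"translation":[0,0,0],"roll":0,"fingers":1}

```text
clock: 3.33
eef_pos: [0.5781, 0.1446, 0.0953]
tool_rot: [0.739, 0.673, 0.003, 0.0]
ft_force: [0.1, 4.7, 6.0]
grip_width: 0.0296
```

```bash
python3 - <<'E'
from h import *
state(); c=snap('wrist'); d=snap('side')
a=cv2.resize(c['pixels'][180:340,120:400,::-1],None,fx=2.8,fy=2.8,interpolation=cv2.INTER_CUBIC)
u=proj(d,[[.577,.144,.1]])[0].astype(int); b=cv2.resize(d['pixels'][max(0,u[1]-50):u[1]+30,u[0]-70:u[0]+70,::-1],(784,448),interpolation=cv2.INTER_CUBIC)
cv2.imwrite('pics/g1.png',np.vstack([a[:,:784],b])[:, :][::1])
im=cv2.imread('pics/g1.png'); cv2.imwrite('pics/g1.png',cv2.resize(im,(500,600)))
E
```

```text
{'clock': 3.333, 'eef_pos': [0.578, 0.145, 0.095], 'tool_rot': [0.739, 0.673, 0.003, 0.0], 'ft_force': [0.14, 4.694, 5.959], 'grip_width': 0.03, 'joint_pos': [0.244, 0.525, 0.023, 1.064, 0.002, 0.338]}
```

View pics/g1.png

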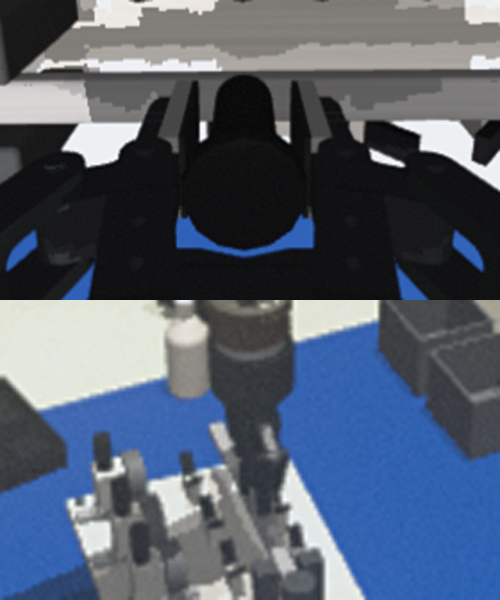

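The pads closed at 29.6 mm, so they are on the knob's head, not the 20 mm stem. I'll open, go 5 mm lower and close again.

Call:
play_rows:
  motion:
    - {"translation":[0,0,0],"roll":0,"fingers":-0.2}
    - {"translation":[0,0,0],"roll":0,"fingers":-0.2}
    - {"translation":[0,0,0],"roll":0,"fingers":-0.2}
    - {"translation":[0,0.1,0.5],"roll":0,"fingers":-0.2}
    - {"translation":[0,0.1,0.5],"roll":0,"fingers":-0.2}
    - {"translation":[0,0.1,0.5],"roll":0,"fingers":-0.2}

```text
clock: 3.93
eef_pos: [0.5771, 0.1424, 0.0873]
tool_rot: [0.74, 0.673, -0.001, -0.0]
ft_force: [-0.1, 0.2, 0.1]
grip_width: 0.0508
```

Call:
play_rows:
  motion:
    - {"translation":[0,0,0],"roll":0,"fingers":1}
    - {"translation":[0,0,0],"roll":0,"fingers":1}
    - {"translation":[0,0,0],"roll":0,"fingers":1}
    - {"translation":[0,0,0],"roll":0,"fingers":1}
    - {"translation":[0,0,0],"roll":0,"fingers":1}
    - {"translation":[0,0,0],"roll":0,"fingers":1}
    - {"translation":[0,0,0],"roll":0,"fingers":1}

```text
clock: 4.52
eef_pos: [0.578, 0.1441, 0.0887]
tool_rot: [0.739, 0.673, 0.001, -0.0]
ft_force: [0.7, 5.3, 0.5]
grip_width: 0.0268
```

Call:
play_rows:
  motion:
    - {"translation":[0.15,0.05,0],"roll":0,"fingers":1}
    - {"translation":[0.15,0.05,-0.5],"roll":0,"fingers":1}
    - {"translation":[0.15,0.05,-1.0],"roll":0,"fingers":1}
    - {"translation":[0.15,0.05,-1.5],"roll":0,"fingers":1}
    - {"translation":[0.15,0.05,-2.0],"roll":0,"fingers":1}
    - {"translation":[0.15,0.05,-2.5],"roll":0,"fingers":1}
    - {"translation":[0.15,0.05,-3.0],"roll":0,"fingers":1}
    - {"translation":[0.15,0.05,-3.5],"roll":0,"fingers":1}
    - {"translation":[0.15,0.05,-4.0],"roll":0,"fingers":1}
    - {"translation":[0.15,0.05,-4.0],"roll":0,"fingers":1}
    - {"translation":[0.15,0.05,-4.0],"roll":0,"fingers":1}

```text
clock: 5.43
eef_pos: [0.5781, 0.1438, 0.1285]
tool_rot: [0.74, 0.673, -0.0, 0.0]
ft_force: [-0.7, -1.4, -9.6]
grip_width: 0.0268
```

```bash
python3 - <<'E'
from h import *
state(); c=snap('wrist'); d=snap('side')
a=cv2.resize(c['pixels'][160:340,120:400,::-1],(500,320),interpolation=cv2.INTER_CUBIC)
u=proj(d,[[.577,.144,.1]])[0].astype(int); b=cv2.resize(d['pixels'][max(0,u[1]-50):u[1]+30,u[0]-70:u[0]+70,::-1],(500,280),interpolation=cv2.INTER_CUBIC)
cv2.imwrite('pics/g2.png',np.vstack([a,b]))
E
```

```text
{'clock': 5.433, 'eef_pos': [0.578, 0.144, 0.129], 'tool_rot': [0.74, 0.673, -0.0, 0.0], 'ft_force': [-0.683, -1.355, -9.612], 'grip_width': 0.027, 'joint_pos': [0.244, 0.499, 0.073, 1.145, -0.001, 0.339]}
```

View pics/g2.png

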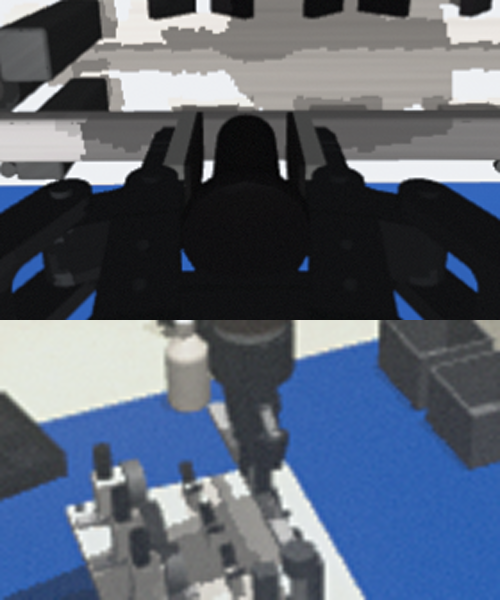

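The bar is lifted about 40 mm and clear of the cheeks, with the expected 9.6 N on the wrist. Next I swing it aside.

Call:
play_rows:
  motion:
    - {"translation":[-0.05,1.1,0],"roll":5.6,"fingers":1}
    - {"translation":[-0.22,2.2,0],"roll":11.1,"fingers":1}
    - {"translation":[-0.48,3.3,0],"roll":16.7,"fingers":1}
    - {"translation":[-0.86,4.36,0],"roll":22.3,"fingers":1}
    - {"translation":[-1.33,5.37,0],"roll":27.8,"fingers":1}
    - {"translation":[-1.9,6.33,0],"roll":33.4,"fingers":1}
    - {"translation":[-2.56,7.23,0],"roll":39,"fingers":1}
    - {"translation":[-3.3,8.06,0],"roll":44.5,"fingers":1}
    - {"translation":[-4.12,8.82,0],"roll":50.1,"fingers":1}
    - {"translation":[-5.0,9.5,0],"roll":55.7,"fingers":1}
    - {"translation":[-5.96,10.1,0],"roll":61.2,"fingers":1}
    - {"translation":[-6.97,10.57,0],"roll":66.8,"fingers":1}
    - {"translation":[-8.0,10.96,0],"roll":72.4,"fingers":1}
    - {"translation":[-9.1,11.25,0],"roll":77.9,"fingers":1}
    - {"translation":[-9.1,11.25,0],"roll":77.9,"fingers":1}
    - {"translation":[-9.1,11.25,0],"roll":77.9,"fingers":1}

```text
clock: 6.87
eef_pos: [0.6838, 0.0442, 0.1286]
tool_rot: [0.998, 0.059, 0.002, -0.001]
ft_force: [4.4, 3.7, -10.1]
grip_width: 0.0264
```

Call:
play_rows:
  motion:
    - {"translation":[0,0,1],"roll":0,"fingers":1}
    - {"translation":[0,0,2],"roll":0,"fingers":1}
    - {"translation":[0,0,3],"roll":0,"fingers":1}
    - {"translation":[0,0,3.7],"roll":0,"fingers":1}
    - {"translation":[0,0,3.7],"roll":0,"fingers":1}
    - {"translation":[0,0,3.7],"roll":0,"fingers":-0.3}
    - {"translation":[0,0,3.7],"roll":0,"fingers":-0.3}
    - {"translation":[0,0,3.7],"roll":0,"fingers":-0.3}
    - {"translation":[0,0,3.7],"roll":0,"fingers":-0.3}
    - {"translation":[0,0,1],"roll":0,"fingers":-0.3}
    - {"translation":[0,0,-3],"roll":0,"fingers":-0.3}
    - {"translation":[0,0,-7],"roll":0,"fingers":-1}
    - {"translation":[0,0,-11],"roll":0,"fingers":-1}
    - {"translation":[0,0,-11],"roll":0,"fingers":-1}

```text
clock: 8.03
eef_pos: [0.6857, 0.0431, 0.2506]
tool_rot: [0.998, 0.058, 0.01, 0.0]
ft_force: [0.0, 0.7, 2.6]
grip_width: 0.0853
```

```bash
cat >> h.py <<'E'
def tubes(c):
    "top view: find bright aluminium tubes on the blue mat at world y<-0.1; return centre,yaw from black+white blob"
    im=c['pixels']; hsv=cv2.cvtColor(im,cv2.COLOR_RGB2HSV); m=((hsv[...,1]<110)).astype(np.uint8)
    m=cv2.morphologyEx(m,cv2.MORPH_OPEN,np.ones((3,3),np.uint8))
    n,lab,st,ce=cv2.connectedComponentsWithStats(m); out=[]
    for i in range(1,n):
        if not 150<st[i,4]<900: continue
        ys,xs=np.nonzero(lab==i); w=unproj(c,np.c_[xs,ys],.019)[:,:2]; mu=w.mean(0)
        e,v=np.linalg.eigh(np.cov(w.T)); a=v[:,1]; a=a*np.sign(a[0]); t=(w-mu)@a
        print(ce[i].round(0),st[i,4],'ctr',mu.round(3),'mid',(mu+a*(t.max()+t.min())/2).round(3),'yaw',np.degrees(np.arctan2(a[1],a[0])).round(1),'len',(t.max()-t.min()).round(3),'wid',(4*e[0]**.5).round(3))
E
python3 - <<'E'
from h import *
state(); c=snap('top','top1.png'); tubes(c)
E
```

```text
{'clock': 8.033, 'eef_pos': [0.686, 0.043, 0.251], 'tool_rot': [0.998, 0.058, 0.01, 0.0], 'ft_force': [0.013, 0.651, 2.604], 'grip_width': 0.085, 'joint_pos': [0.063, 0.624, 0.604, 1.532, -0.0, 1.517]}
[320. 134.] 207 ctr [ 0.773 -0.262] mid [ 0.773 -0.262] yaw -15.8 len 0.067 wid 0.057
[295. 155.] 316 ctr [ 0.689 -0.166] mid [ 0.697 -0.152] yaw 60.8 len 0.187 wid 0.047
[328. 179.] 279 ctr [ 0.596 -0.288] mid [ 0.594 -0.289] yaw 22.9 len 0.126 wid 0.038
[304. 219.] 289 ctr [ 0.447 -0.197] mid [ 0.444 -0.197] yaw -3.2 len 0.124 wid 0.038
[354. 225.] 294 ctr [ 0.425 -0.379] mid [ 0.422 -0.378] yaw -32.6 len 0.128 wid 0.038
```

```bash
python3 - <<'E'
from h import *
state(); delta([.444,-.197,.18])
E
```

```text
{'clock': 8.083, 'eef_pos': [0.685, 0.043, 0.247], 'tool_rot': [0.998, 0.058, 0.007, 0.0], 'ft_force': [-0.288, -0.486, -0.923], 'grip_width': 0.086, 'joint_pos': [0.063, 0.626, 0.598, 1.528, -0.0, 1.517]}
tool cm [-26.81  21.03   6.29]
```

Call:
play_rows:
  motion:
    - {"translation":[-4,3,0],"roll":-7,"fingers":-1}
    - {"translation":[-8,6,0],"roll":-14,"fingers":-1}
    - {"translation":[-11,9,0],"roll":-21,"fingers":-1}
    - {"translation":[-14,11,0],"roll":-28,"fingers":-1}
    - {"translation":[-17,13,0],"roll":-35,"fingers":-1}
    - {"translation":[-20,15,2],"roll":-42,"fingers":-1}
    - {"translation":[-22,17,3],"roll":-49,"fingers":-1}
    - {"translation":[-24,19,4],"roll":-56,"fingers":-1}
    - {"translation":[-25.5,20,5],"roll":-63,"fingers":-1}
    - {"translation":[-26.8,21,5.9],"roll":-70,"fingers":-1}
    - {"translation":[-26.8,21,5.9],"roll":-77,"fingers":-1}
    - {"translation":[-26.8,21,5.9],"roll":-80,"fingers":-1}
    - {"translation":[-26.8,21,5.9],"roll":-80,"fingers":-1}
    - {"translation":[-26.8,21,5.9],"roll":-80,"fingers":-1}
    - {"translation":[-26.8,21,5.9],"roll":-80,"fingers":-1}

```text
clock: 9.33
eef_pos: [0.4399, -0.1965, 0.1793]
tool_rot: [0.728, 0.686, -0.0, 0.0]
ft_force: [0.1, -0.2, 0.1]
grip_width: 0.0854
```

```bash
python3 - <<'E'
from h import *
state(); c=snap('wrist','w2.png'); 
import pickle; pickle.dump(c,open('w2.pkl','wb'))
print(proj(c,[.444,-.197,.019]))
c=snap('top','top2.png')
a=cv2.imread('pics/w2.png');b=cv2.imread('pics/top2.png')
b=cv2.resize(b[120:260,130:400],(512,266)); cv2.imwrite('pics/v2.png',np.vstack([a[:330],b]))
E
```

```text
{'clock': 9.333, 'eef_pos': [0.44, -0.197, 0.179], 'tool_rot': [0.728, 0.686, -0.0, 0.0], 'ft_force': [0.065, -0.161, 0.066], 'grip_width': 0.085, 'joint_pos': [-0.42, 0.245, -0.166, 1.16, -0.0, -0.361]}
[[257.18127033 182.93682002]]
```

View pics/v2.png

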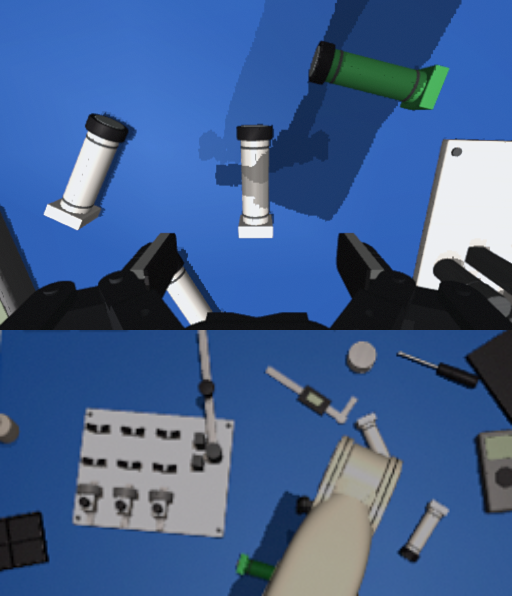

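```bash
python3 - <<'E'
from h import *
import pickle
c=pickle.load(open('w2.pkl','rb'))
w=unproj(c,[[256,237.5],[255,141],[237,237],[274,237]],.038); print(w.round(4).tolist())
f,l=w[0],w[1]; d=(f-l)[:2]; print(np.linalg.norm(d),'expect .106', np.degrees(np.arctan2(d[1],d[0])))
d=(w[3]-w[2])[:2];print(np.linalg.norm(d),np.degrees(np.arctan2(d[1],d[0]))-90)
print('mid', f-.06*(f-l)/.106, l+.046*(f-l)/.106)
v=cv2.imread('pics/w2.png')[115:245,225:290]; g=v.mean(2)
print([ (i+115,int(x)) for i,x in enumerate(g[:,30:34].mean(1))][5:30]); print([(i+115,int(x)) for i,x in enumerate(g[:,25:37].mean(1))][100:])
print(bot.get_obs()['eef_pos'])
E
```

```text
[[0.501, -0.2017, 0.038], [0.3959, -0.1963, 0.038], [0.4992, -0.2226, 0.038], [0.5016, -0.1819, 0.038]]
0.1052283250023836 expect .106 -2.92230829139933
0.040764115843137785 -3.412710699549976
mid [ 0.44153415 -0.19867695  0.038     ] [ 0.44153415 -0.19867695  0.038     ]
[(120, 105), (121, 106), (122, 106), (123, 98), (124, 77), (125, 78), (126, 81), (127, 38), (128, 40), (129, 42), (130, 42), (131, 42), (132, 42), (133, 41), (134, 40), (135, 39), (136, 38), (137, 38), (138, 34), (139, 37), (140, 86), (141, 181), (142, 238), (143, 237), (144, 236)]
[(215, 235), (216, 187), (217, 99), (218, 134), (219, 212), (220, 237), (221, 238), (222, 240), (223, 239), (224, 213), (225, 122), (226, 168), (227, 242), (228, 241), (229, 240), (230, 240), (231, 239), (232, 239), (233, 239), (234, 239), (235, 240), (236, 241), (237, 228), (238, 137), (239, 115), (240, 117), (241, 117), (242, 117), (243, 116), (244, 116)]
[ 0.44006757 -0.19646442  0.17936999]
```

Call:
play_rows:
  motion:
    - {"translation":[-0.2,0.15,4],"roll":0,"fingers":-1}
    - {"translation":[-0.2,0.15,8],"roll":0,"fingers":-1}
    - {"translation":[-0.2,0.15,12],"roll":0,"fingers":-1}
    - {"translation":[-0.2,0.15,14.5],"roll":0,"fingers":-1}
    - {"translation":[-0.2,0.15,15.8],"roll":0,"fingers":-1}
    - {"translation":[-0.2,0.15,15.8],"roll":0,"fingers":0}
    - {"translation":[-0.2,0.15,15.8],"roll":0,"fingers":1}
    - {"translation":[-0.2,0.15,15.8],"roll":0,"fingers":1}
    - {"translation":[-0.2,0.15,15.8],"roll":0,"fingers":1}
    - {"translation":[-0.2,0.15,15.8],"roll":0,"fingers":1}
    - {"translation":[-0.2,0.15,15.8],"roll":0,"fingers":1}
    - {"translation":[-0.2,0.15,15.8],"roll":0,"fingers":1}
    - {"translation":[-0.2,0.15,15.8],"roll":0,"fingers":1}

```text
clock: 10.52
eef_pos: [0.4428, -0.1993, 0.0232]
tool_rot: [0.727, 0.686, 0.001, 0.002]
ft_force: [-0.9, 0.5, 6.3]
grip_width: 0.0282
```

Call:
play_rows:
  motion:
    - {"translation":[0,0,-1],"roll":0,"fingers":1}
    - {"translation":[0,0,-4],"roll":0,"fingers":1}
    - {"translation":[0,0,-8],"roll":0,"fingers":1}
    - {"translation":[0,0,-12],"roll":0,"fingers":1}
    - {"translation":[0,0,-16],"roll":0,"fingers":1}
    - {"translation":[0,0,-16],"roll":0,"fingers":1}
    - {"translation":[0,0,-16],"roll":0,"fingers":1}

```text
clock: 11.1
eef_pos: [0.4431, -0.1996, 0.1849]
tool_rot: [0.727, 0.686, 0.001, 0.004]
ft_force: [0.1, 0.2, -3.3]
grip_width: 0.0278
```

```bash
python3 - <<'E'
from h import *
state(); g=fw(0,.07,.18); print(g); delta(g)
E
```

```text
{'clock': 11.1, 'eef_pos': [0.443, -0.2, 0.185], 'tool_rot': [0.727, 0.686, 0.001, 0.004], 'ft_force': [0.071, 0.212, -3.3], 'grip_width': 0.028, 'joint_pos': [-0.423, 0.243, -0.153, 1.167, -0.0, -0.365]}
[0.58559401 0.26345142 0.18      ]
tool cm [47.05 11.53  0.44]
```

Call:
play_rows:
  motion:
    - {"translation":[3,0.8,0],"roll":0,"fingers":1}
    - {"translation":[7,1.7,0],"roll":0.5,"fingers":1}
    - {"translation":[11,2.7,0],"roll":1,"fingers":1}
    - {"translation":[15,3.7,0],"roll":1.5,"fingers":1}
    - {"translation":[19,4.7,0],"roll":1.5,"fingers":1}
    - {"translation":[23,5.7,0],"roll":1.5,"fingers":1}
    - {"translation":[27,6.7,0],"roll":1.5,"fingers":1}
    - {"translation":[31,7.7,0],"roll":1.5,"fingers":1}
    - {"translation":[35,8.7,0],"roll":1.5,"fingers":1}
    - {"translation":[39,9.6,0],"roll":1.5,"fingers":1}
    - {"translation":[42.5,10.5,0],"roll":1.5,"fingers":1}
    - {"translation":[45.5,11.3,0],"roll":1.5,"fingers":1}
    - {"translation":[47.05,11.7,0],"roll":1.5,"fingers":1}
    - {"translation":[47.05,11.7,0.4],"roll":1.5,"fingers":1}
    - {"translation":[47.05,11.7,0.4],"roll":1.5,"fingers":1}
    - {"translation":[47.05,11.7,0.4],"roll":1.5,"fingers":1}

```text
clock: 12.43
eef_pos: [0.584, 0.263, 0.1752]
tool_rot: [0.736, 0.677, -0.002, -0.001]
ft_force: [-0.1, -0.1, -1.1]
grip_width: 0.028
```

```bash
python3 - <<'E'
from h import *
o=state(); g=fw(.0013,.07,.056); delta(g); print(wf(o['eef_pos']))
c=snap('wrist','w3.png')
b=snap('top','top3.png'); tubes(b)
E
```

```text
{'clock': 12.433, 'eef_pos': [0.584, 0.263, 0.175], 'tool_rot': [0.736, 0.677, -0.002, -0.001], 'ft_force': [-0.137, -0.122, -1.134], 'grip_width': 0.028, 'joint_pos': [0.423, 0.56, 0.301, 1.316, -0.0, 0.508]}
tool cm [ 0.09  0.34 11.92]
[-0.00158501  0.06946304]
[238. 135.] 197 ctr [0.769 0.053] mid [0.772 0.054] yaw 5.5 len 0.149 wid 0.024
[320. 134.] 207 ctr [ 0.773 -0.262] mid [ 0.773 -0.262] yaw -15.8 len 0.067 wid 0.057
[295. 155.] 318 ctr [ 0.689 -0.165] mid [ 0.697 -0.151] yaw 60.6 len 0.188 wid 0.047
[328. 179.] 280 ctr [ 0.596 -0.288] mid [ 0.594 -0.289] yaw 22.8 len 0.126 wid 0.038
[354. 224.] 292 ctr [ 0.425 -0.38 ] mid [ 0.422 -0.378] yaw -32.8 len 0.128 wid 0.038
```

View pics/w3.png

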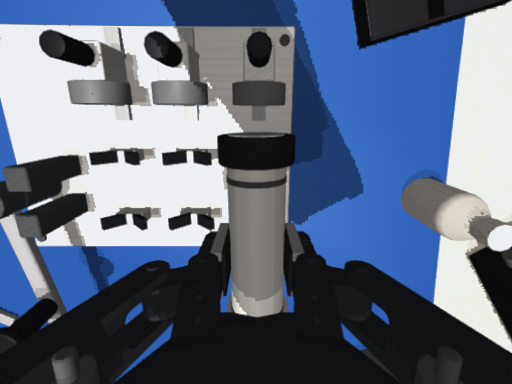

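```bash
python3 - <<'E'
from h import *
c=bot.camera('wrist')
for p,z in (((118,153),.045),((187,153),.045),((191,215),.045),((58,44),.102),((155,46),.102),((259,45),.102)): print(p,wf(unproj(c,[p],z)[0]).round(4))
E
```

```text
(118, 153) [-0.0345 -0.0659]
(187, 153) [-0.0345  0.0007]
(191, 215) [0.0298 0.0001]
(58, 44) [-0.1161 -0.0656]
(155, 46) [-0.1153 -0.0006]
(259, 45) [-0.116   0.0702]
```

Call:
play_rows:
  motion:
    - {"translation":[0.1,0.2,4],"roll":0,"fingers":1}
    - {"translation":[0.1,0.2,8],"roll":0,"fingers":1}
    - {"translation":[0.1,0.2,9.5],"roll":0,"fingers":1}
    - {"translation":[0.1,0.2,10.5],"roll":0,"fingers":1}
    - {"translation":[0.1,0.2,11.3],"roll":0,"fingers":1}
    - {"translation":[0.1,0.2,11.9],"roll":0,"fingers":1}
    - {"translation":[0.1,0.2,11.9],"roll":0,"fingers":1}
    - {"translation":[0.1,0.2,11.9],"roll":0,"fingers":1}
    - {"translation":[0.1,0.2,11.9],"roll":0,"fingers":1}

```text
clock: 13.33
eef_pos: [0.5886, 0.2655, 0.06]
tool_rot: [0.736, 0.677, 0.001, 0.001]
ft_force: [0.5, 0.8, -0.8]
grip_width: 0.0281
```

Call:
play_rows:
  motion:
    - {"translation":[-0.1,-0.25,0.2],"roll":0,"fingers":1}
    - {"translation":[-0.1,-0.25,0.4],"roll":0,"fingers":1}
    - {"translation":[-0.1,-0.25,0.4],"roll":0,"fingers":1}
    - {"translation":[-0.1,-0.25,0.4],"roll":0,"fingers":1}

```text
clock: 13.67
eef_pos: [0.5849, 0.2643, 0.0547]
tool_rot: [0.736, 0.677, 0.0, 0.0]
ft_force: [-1.1, -0.9, -1.1]
grip_width: 0.0281
```

```bash
python3 - <<'E'
from h import *
o=state(); print(wf(o['eef_pos']))
E
```

```text
{'clock': 13.667, 'eef_pos': [0.585, 0.264, 0.055], 'tool_rot': [0.736, 0.677, 0.0, 0.0], 'ft_force': [-1.14, -0.862, -1.08], 'grip_width': 0.028, 'joint_pos': [0.424, 0.649, 0.128, 1.049, -0.0, 0.509]}
[-0.00071515  0.07074369]
```

Released at seat height; then up, and over to the next tube.

Call:
play_rows:
  motion:
    - {"translation":[0,0,0.1],"roll":0,"fingers":0.2}
    - {"translation":[0,0,0.1],"roll":0,"fingers":-0.1}
    - {"translation":[0,0,0.1],"roll":0,"fingers":-0.2}
    - {"translation":[0,0,0.1],"roll":0,"fingers":-0.2}
    - {"translation":[0,0,0],"roll":0,"fingers":-0.2}
    - {"translation":[0,0,-1],"roll":0,"fingers":-0.2}
    - {"translation":[0,0,-4],"roll":0,"fingers":-0.2}
    - {"translation":[0,0,-8],"roll":0,"fingers":-0.2}
    - {"translation":[0,0,-12],"roll":0,"fingers":-1}
    - {"translation":[0,0,-13],"roll":0,"fingers":-1}
    - {"translation":[0,0,-13],"roll":0,"fingers":-1}

```text
clock: 14.58
eef_pos: [0.5878, 0.2656, 0.191]
tool_rot: [0.736, 0.677, 0.005, 0.002]
ft_force: [0.1, -0.1, 0.4]
grip_width: 0.0843
```

```bash
python3 - <<'E'
from h import *
state(); c=snap('wrist','w4.png'); import pickle; pickle.dump(c,open('w4.pkl','wb'))
b=snap('top'); tubes(b); delta([.594,-.289,.18])
E
```

```text
{'clock': 14.583, 'eef_pos': [0.588, 0.266, 0.191], 'tool_rot': [0.736, 0.677, 0.005, 0.002], 'ft_force': [0.124, -0.123, 0.363], 'grip_width': 0.084, 'joint_pos': [0.424, 0.548, 0.323, 1.334, 0.0, 0.509]}
[238. 135.] 202 ctr [0.768 0.054] mid [0.772 0.054] yaw 5.1 len 0.149 wid 0.025
[320. 134.] 207 ctr [ 0.773 -0.262] mid [ 0.773 -0.262] yaw -15.8 len 0.067 wid 0.057
[295. 155.] 319 ctr [ 0.69  -0.165] mid [ 0.697 -0.151] yaw 60.5 len 0.188 wid 0.047
[328. 179.] 277 ctr [ 0.597 -0.287] mid [ 0.594 -0.289] yaw 23.2 len 0.126 wid 0.038
[354. 225.] 293 ctr [ 0.425 -0.38 ] mid [ 0.422 -0.378] yaw -32.6 len 0.128 wid 0.038
tool cm [-55.07   5.53   0.5 ]
```

View pics/w4.png

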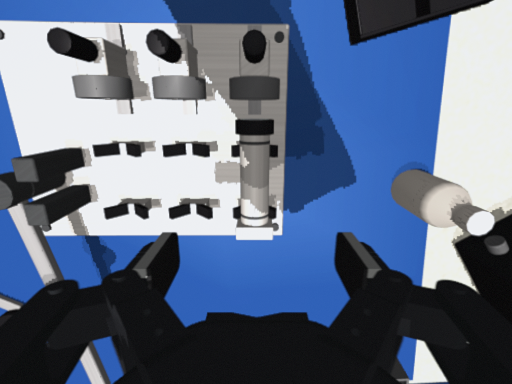

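Tube seated in bay 3: its rim is at (254,127) ahead of the first V-block and its flange at (254,231) behind the second. Next is the tube at (0.594, -0.289).

Call:
play_rows:
  motion:
    - {"translation":[-3,0.3,0],"roll":-1,"fingers":-1}
    - {"translation":[-7,0.7,0],"roll":-3,"fingers":-1}
    - {"translation":[-11,1.1,0],"roll":-5,"fingers":-1}
    - {"translation":[-15,1.5,0],"roll":-7,"fingers":-1}
    - {"translation":[-19,1.9,0],"roll":-9,"fingers":-1}
    - {"translation":[-23,2.3,0],"roll":-11,"fingers":-1}
    - {"translation":[-27,2.7,0],"roll":-13,"fingers":-1}
    - {"translation":[-31,3.1,0],"roll":-15,"fingers":-1}
    - {"translation":[-35,3.5,0],"roll":-17,"fingers":-1}
    - {"translation":[-39,3.9,0],"roll":-19,"fingers":-1}
    - {"translation":[-43,4.3,0],"roll":-22,"fingers":-1}
    - {"translation":[-47,4.7,0],"roll":-25,"fingers":-1}
    - {"translation":[-51,5.1,0],"roll":-28,"fingers":-1}
    - {"translation":[-54,5.5,0],"roll":-28,"fingers":-1}
    - {"translation":[-55,5.5,0.5],"roll":-28,"fingers":-1}
    - {"translation":[-55,5.5,0.5],"roll":-28,"fingers":-1}
    - {"translation":[-55,5.5,0.5],"roll":-28,"fingers":-1}
    - {"translation":[-55,5.5,0.5],"roll":-28,"fingers":-1}

```text
clock: 16.18
eef_pos: [0.593, -0.2866, 0.1781]
tool_rot: [0.55, 0.835, 0.0, -0.001]
ft_force: [-0.4, 0.1, 0.0]
grip_width: 0.0854
```

```bash
cat >> h.py <<'E'
def fit(c,guess,yaw):
    "fit tube silhouette in wrist view: maximise non-blue inside mask of projected tube vs outside"
    hsv=cv2.cvtColor(c['pixels'],cv2.COLOR_RGB2HSV); m=((hsv[...,1]<110)|(hsv[...,2]<60)).astype(np.float32)
    from scipy.optimize import minimize
    L=[(-.06,-.046,.019),(-.046,.046,.015),(.046,.06,.019)]
    def mask(p):
        x,y,t=p; k=np.zeros(m.shape,np.uint8); cs,sn=np.cos(t),np.sin(t)
        for a,b,r in L:
            q=np.array([[u,v,z] for u in(a,b) for v,z in ([(-r,0),(r,0),(-r,.038),(r,.038)] if a>0 else [(r*np.cos(w),.019+r*np.sin(w)) for w in np.linspace(0,6.28,24)])])
            P=np.c_[x+cs*q[:,0]-sn*q[:,1],y+sn*q[:,0]+cs*q[:,1],q[:,2]]
            cv2.fillConvexPoly(k,cv2.convexHull((proj(c,P)*16).round().astype(np.int32)),1,cv2.LINE_8,4)
        return k
    def cost(s):
        p=np.array(guess+[0.])+0; p=np.array([guess[0]+s[0]*.005,guess[1]+s[1]*.005,np.radians(yaw)+s[2]*.05])
        k=mask(p).astype(bool); ring=cv2.dilate(k.astype(np.uint8),np.ones((9,9)))>0
        return ((k&(m<.5)).sum()+(ring&~k&(m>.5)).sum())/100.
    r=min((minimize(cost,s0,method='Nelder-Mead',options=dict(initial_simplex=np.array(s0)+np.r_[np.zeros((1,3)),1.5*np.eye(3)])) for s0 in([0,0,0],[1,-1,.5],[-1,1,-.5])),key=lambda r:r.fun)
    s=r.x; print('fit',[round(guess[0]+s[0]*.005,4),round(guess[1]+s[1]*.005,4)],'yaw',round(yaw+np.degrees(s[2]*.05),1),'cost px',r.fun*100)
E
python3 - <<'E'
from h import *
import pickle
fit(pickle.load(open('w2.pkl','rb')),[.4415,-.1987],-3)
o=state(); c=snap('wrist','w5.png'); pickle.dump(c,open('w5.pkl','wb')); fit(c,[.594,-.289],23)
E
```

```text
fit [np.float64(0.4407), np.float64(-0.1995)] yaw -3.0 cost px 112.99999999999999
{'clock': 16.183, 'eef_pos': [0.593, -0.287, 0.178], 'tool_rot': [0.55, 0.835, 0.0, -0.001], 'ft_force': [-0.41, 0.133, 0.037], 'grip_width': 0.085, 'joint_pos': [-0.451, 0.595, 0.368, 1.347, 0.001, -0.856]}
fit [np.float64(0.5907), np.float64(-0.2919)] yaw 23.5 cost px 119.0
```

View pics/w5.png

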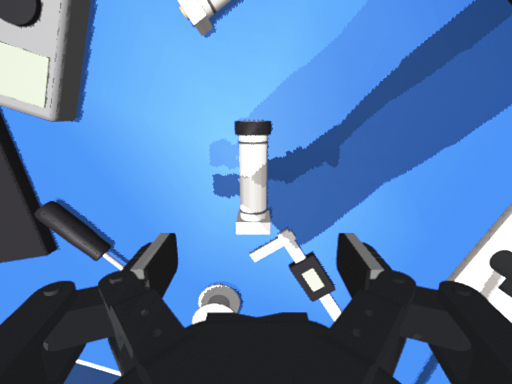

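Call:
play_rows:
  motion:
    - {"translation":[-0.4,-0.4,4],"roll":0,"fingers":-1}
    - {"translation":[-0.4,-0.4,8],"roll":0,"fingers":-1}
    - {"translation":[-0.4,-0.4,12],"roll":0,"fingers":-1}
    - {"translation":[-0.4,-0.4,14.5],"roll":0,"fingers":-1}
    - {"translation":[-0.4,-0.4,15.6],"roll":0,"fingers":-1}
    - {"translation":[-0.4,-0.4,15.6],"roll":0,"fingers":0}
    - {"translation":[-0.4,-0.4,15.6],"roll":0,"fingers":1}
    - {"translation":[-0.4,-0.4,15.6],"roll":0,"fingers":1}
    - {"translation":[-0.4,-0.4,15.6],"roll":0,"fingers":1}
    - {"translation":[-0.4,-0.4,15.6],"roll":0,"fingers":1}
    - {"translation":[-0.4,-0.4,15.6],"roll":0,"fingers":1}
    - {"translation":[-0.4,-0.4,15.6],"roll":0,"fingers":1}
    - {"translation":[-0.4,-0.4,15.6],"roll":0,"fingers":1}

```text
clock: 17.32
eef_pos: [0.5932, -0.2942, 0.0265]
tool_rot: [0.551, 0.835, 0.001, 0.002]
ft_force: [-0.6, 2.1, 6.2]
grip_width: 0.0279
```

Call:
play_rows:
  motion:
    - {"translation":[0,0,-1],"roll":0,"fingers":1}
    - {"translation":[0,0,-4],"roll":0,"fingers":1}
    - {"translation":[0,0,-8],"roll":0,"fingers":1}
    - {"translation":[0,0,-12],"roll":0,"fingers":1}
    - {"translation":[0,0,-16],"roll":0,"fingers":1}
    - {"translation":[0,0,-16],"roll":0,"fingers":1}
    - {"translation":[0,0,-16],"roll":0,"fingers":1}
    - {"translation":[0,0,-16],"roll":0,"fingers":1}

```text
clock: 17.98
eef_pos: [0.5909, -0.2937, 0.1834]
tool_rot: [0.551, 0.835, -0.0, -0.0]
ft_force: [0.6, 0.5, -2.3]
grip_width: 0.0276
```

```bash
python3 - <<'E'
from h import *
o=state(); q=o['tool_rot']; print('yaw',np.degrees(2*np.arctan2(q[1],q[0]))); delta(fw(0,0,.18))
E
```

```text
{'clock': 17.983, 'eef_pos': [0.591, -0.294, 0.183], 'tool_rot': [0.551, 0.835, -0.0, -0.0], 'ft_force': [0.561, 0.464, -2.259], 'grip_width': 0.028, 'joint_pos': [-0.461, 0.593, 0.379, 1.357, -0.0, -0.865]}
yaw 113.15975680635778
tool cm [45.25 18.14  0.34]
```

Call:
play_rows:
  motion:
    - {"translation":[3,1.2,0],"roll":2,"fingers":1}
    - {"translation":[6.5,2.6,0],"roll":5,"fingers":1}
    - {"translation":[10,4,0],"roll":8,"fingers":1}
    - {"translation":[13.5,5.4,0],"roll":11,"fingers":1}
    - {"translation":[17,6.8,0],"roll":14,"fingers":1}
    - {"translation":[20.5,8.2,0],"roll":17,"fingers":1}
    - {"translation":[24,9.6,0],"roll":20,"fingers":1}
    - {"translation":[27.5,11,0],"roll":23,"fingers":1}
    - {"translation":[31,12.4,0],"roll":26,"fingers":1}
    - {"translation":[34.5,13.8,0],"roll":28,"fingers":1}
    - {"translation":[38,15.2,0],"roll":28,"fingers":1}
    - {"translation":[41,16.4,0],"roll":28,"fingers":1}
    - {"translation":[43.5,17.5,0.3],"roll":28,"fingers":1}
    - {"translation":[45.25,18.2,0.3],"roll":28,"fingers":1}
    - {"translation":[45.25,18.2,0.3],"roll":28,"fingers":1}
    - {"translation":[45.25,18.2,0.3],"roll":28,"fingers":1}
    - {"translation":[45.25,18.2,0.3],"roll":28,"fingers":1}
    - {"translation":[45.25,18.2,0.3],"roll":28,"fingers":1}

```text
clock: 19.48
eef_pos: [0.58, 0.1926, 0.1792]
tool_rot: [0.737, 0.676, -0.001, -0.0]
ft_force: [-0.1, 0.1, -1.1]
grip_width: 0.0275
```

```bash
python3 - <<'E'
from h import *
o=state(); q=o['tool_rot']; print('yaw',np.degrees(2*np.arctan2(q[1],q[0])),wf(o['eef_pos'])); delta(fw(0.0005,0,.059))
c=snap('wrist','w6.png')
E
```

```text
{'clock': 19.483, 'eef_pos': [0.58, 0.193, 0.179], 'tool_rot': [0.737, 0.676, -0.001, -0.0], 'ft_force': [-0.142, 0.071, -1.125], 'grip_width': 0.028, 'joint_pos': [0.321, 0.496, 0.206, 1.283, -0.0, 0.406]}
yaw 85.09374014742714 [ 0.00043673 -0.00104592]
tool cm [ 0.12  0.03 12.02]
```

View pics/w6.png

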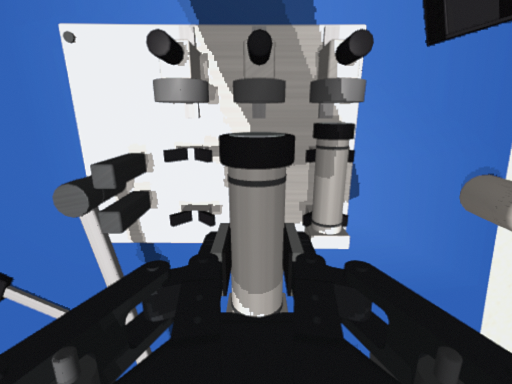

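Call:
play_rows:
  motion:
    - {"translation":[0.1,0,4],"roll":0,"fingers":1}
    - {"translation":[0.1,0,8],"roll":0,"fingers":1}
    - {"translation":[0.1,0,9.5],"roll":0,"fingers":1}
    - {"translation":[0.1,0,10.5],"roll":0,"fingers":1}
    - {"translation":[0.1,0,11.3],"roll":0,"fingers":1}
    - {"translation":[0.1,0,11.7],"roll":0,"fingers":1}
    - {"translation":[0.1,0,11.7],"roll":0,"fingers":1}
    - {"translation":[0.1,0,11.7],"roll":0,"fingers":1}
    - {"translation":[0.1,0,11.7],"roll":0,"fingers":1}
    - {"translation":[0.1,0,11.7],"roll":0,"fingers":1}
    - {"translation":[0.1,0,11.7],"roll":0,"fingers":1}

```text
clock: 20.45
eef_pos: [0.5813, 0.1952, 0.0644]
tool_rot: [0.736, 0.677, 0.001, 0.0]
ft_force: [-0.3, -0.4, -1.4]
grip_width: 0.0277
```

```bash
python3 - <<'E'
from h import *
o=state(); print(wf(o['eef_pos'])); delta(fw(0.0005,0,.058))
E
```

```text
{'clock': 20.45, 'eef_pos': [0.581, 0.195, 0.064], 'tool_rot': [0.736, 0.677, 0.001, 0.0], 'ft_force': [-0.346, -0.359, -1.446], 'grip_width': 0.028, 'joint_pos': [0.324, 0.588, 0.043, 1.024, -0.0, 0.408]}
[0.00144879 0.0016281 ]
tool cm [-0.16 -0.1   0.64]
```

Call:
play_rows:
  motion:
    - {"translation":[-0.1,-0.1,0.3],"roll":0,"fingers":1}
    - {"translation":[-0.1,-0.1,0.6],"roll":0,"fingers":1}
    - {"translation":[-0.1,-0.1,0.6],"roll":0,"fingers":1}
    - {"translation":[-0.1,-0.1,0.6],"roll":0,"fingers":1}

```text
clock: 20.78
eef_pos: [0.5797, 0.1943, 0.0575]
tool_rot: [0.736, 0.677, 0.0, -0.0]
ft_force: [0.0, 0.2, 0.4]
grip_width: 0.0278
```

Call:
play_rows:
  motion:
    - {"translation":[0,0,0],"roll":0,"fingers":0.2}
    - {"translation":[0,0,0],"roll":0,"fingers":-0.1}
    - {"translation":[0,0,0],"roll":0,"fingers":-0.2}
    - {"translation":[0,0,0],"roll":0,"fingers":-0.2}
    - {"translation":[0,0,0],"roll":0,"fingers":-0.2}
    - {"translation":[0,0,-1],"roll":0,"fingers":-0.2}
    - {"translation":[0,0,-4],"roll":0,"fingers":-0.2}
    - {"translation":[0,0,-8],"roll":0,"fingers":-0.2}
    - {"translation":[0,0,-12],"roll":0,"fingers":-1}
    - {"translation":[0,0,-13],"roll":0,"fingers":-1}
    - {"translation":[0,0,-13],"roll":0,"fingers":-1}

```text
clock: 21.7
eef_pos: [0.5825, 0.195, 0.1936]
tool_rot: [0.736, 0.677, 0.005, 0.002]
ft_force: [1.2, -0.5, 0.4]
grip_width: 0.0842
```

```bash
python3 - <<'E'
from h import *
state(); c=snap('wrist','w7.png'); import pickle; pickle.dump(c,open('w7.pkl','wb'))
b=snap('top'); tubes(b); delta([.421,-.38,.18])
E
```

```text
{'clock': 21.7, 'eef_pos': [0.583, 0.195, 0.194], 'tool_rot': [0.736, 0.677, 0.005, 0.002], 'ft_force': [1.232, -0.473, 0.392], 'grip_width': 0.084, 'joint_pos': [0.323, 0.484, 0.224, 1.3, -0.0, 0.407]}
[238. 135.] 197 ctr [0.769 0.053] mid [0.772 0.054] yaw 5.5 len 0.149 wid 0.024
[320. 134.] 206 ctr [ 0.773 -0.263] mid [ 0.773 -0.263] yaw -15.8 len 0.066 wid 0.058
[295. 155.] 318 ctr [ 0.689 -0.165] mid [ 0.697 -0.151] yaw 60.6 len 0.188 wid 0.047
[354. 225.] 295 ctr [ 0.424 -0.379] mid [ 0.422 -0.378] yaw -33.2 len 0.128 wid 0.038
tool cm [-58.54 -10.99   0.76]
```

View pics/w7.png

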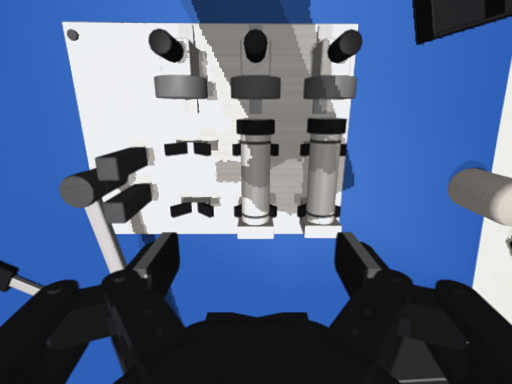

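Bays 2 and 3 are loaded and both tubes look seated, at (256,180) and (322,180). Next is the third tube.

Call:
play_rows:
  motion:
    - {"translation":[-3,-0.5,0],"roll":1,"fingers":-1}
    - {"translation":[-7,-1.3,0],"roll":3,"fingers":-1}
    - {"translation":[-11,-2,0],"roll":5,"fingers":-1}
    - {"translation":[-15,-2.8,0],"roll":7,"fingers":-1}
    - {"translation":[-19,-3.5,0],"roll":9,"fingers":-1}
    - {"translation":[-23,-4.3,0],"roll":11,"fingers":-1}
    - {"translation":[-27,-5,0],"roll":13,"fingers":-1}
    - {"translation":[-31,-5.8,0],"roll":15,"fingers":-1}
    - {"translation":[-35,-6.5,0],"roll":17,"fingers":-1}
    - {"translation":[-39,-7.3,0],"roll":19,"fingers":-1}
    - {"translation":[-43,-8,0],"roll":22,"fingers":-1}
    - {"translation":[-47,-8.8,0],"roll":25,"fingers":-1}
    - {"translation":[-51,-9.5,0],"roll":28,"fingers":-1}
    - {"translation":[-54.5,-10.2,0],"roll":28,"fingers":-1}
    - {"translation":[-57.5,-10.8,0.7],"roll":28,"fingers":-1}
    - {"translation":[-58.5,-11,0.7],"roll":28,"fingers":-1}
    - {"translation":[-58.5,-11,0.7],"roll":28,"fingers":-1}
    - {"translation":[-58.5,-11,0.7],"roll":28,"fingers":-1}
    - {"translation":[-58.5,-11,0.7],"roll":28,"fingers":-1}

```text
clock: 23.38
eef_pos: [0.4208, -0.378, 0.1795]
tool_rot: [0.878, 0.479, -0.0, -0.001]
ft_force: [-0.9, 0.5, 0.5]
grip_width: 0.0853
```

```bash
cat >> h.py <<'E'
def yaw():
    q=bot.get_obs()['tool_rot']; return np.degrees(2*np.arctan2(q[1],q[0]))
E
python3 - <<'E'
from h import *
o=state(); print(yaw()); c=snap('wrist','w8.png'); fit(c,[.422,-.379],-33)
import sys
E
```

```text
{'clock': 23.383, 'eef_pos': [0.421, -0.378, 0.18], 'tool_rot': [0.878, 0.479, -0.0, -0.001], 'ft_force': [-0.931, 0.467, 0.47], 'grip_width': 0.085, 'joint_pos': [-0.732, 0.406, 0.065, 1.232, 0.001, -0.161]}
57.25090669556856
fit [np.float64(0.4202), np.float64(-0.379)] yaw -32.4 cost px 102.0
```

Call:
play_rows:
  motion:
    - {"translation":[-0.1,0,4],"roll":0,"fingers":-1}
    - {"translation":[-0.1,0,8],"roll":0,"fingers":-1}
    - {"translation":[-0.1,0,12],"roll":0,"fingers":-1}
    - {"translation":[-0.1,0,14.5],"roll":0,"fingers":-1}
    - {"translation":[-0.1,0,15.8],"roll":0,"fingers":-1}
    - {"translation":[-0.1,0,15.8],"roll":0,"fingers":0}
    - {"translation":[-0.1,0,15.8],"roll":0,"fingers":1}
    - {"translation":[-0.1,0,15.8],"roll":0,"fingers":1}
    - {"translation":[-0.1,0,15.8],"roll":0,"fingers":1}
    - {"translation":[-0.1,0,15.8],"roll":0,"fingers":1}
    - {"translation":[-0.1,0,15.8],"roll":0,"fingers":1}
    - {"translation":[-0.1,0,15.8],"roll":0,"fingers":1}
    - {"translation":[-0.1,0,15.8],"roll":0,"fingers":1}

```text
clock: 24.52
eef_pos: [0.4218, -0.3812, 0.0247]
tool_rot: [0.878, 0.479, 0.001, 0.002]
ft_force: [0.5, 2.6, 6.1]
grip_width: 0.028
```

Call:
play_rows:
  motion:
    - {"translation":[0,0,-1],"roll":0,"fingers":1}
    - {"translation":[0,0,-4],"roll":0,"fingers":1}
    - {"translation":[0,0,-8],"roll":0,"fingers":1}
    - {"translation":[0,0,-12],"roll":0,"fingers":1}
    - {"translation":[0,0,-16],"roll":0,"fingers":1}
    - {"translation":[0,0,-16],"roll":0,"fingers":1}
    - {"translation":[0,0,-16],"roll":0,"fingers":1}
    - {"translation":[0,0,-16],"roll":0,"fingers":1}

```text
clock: 25.18
eef_pos: [0.4198, -0.3803, 0.1824]
tool_rot: [0.878, 0.478, -0.0, -0.0]
ft_force: [-0.9, 0.5, -2.2]
grip_width: 0.0281
```

```bash
python3 - <<'E'
from h import *
o=state(); print(yaw()); delta(fw(0,-.07,.18))
E
```

```text
{'clock': 25.183, 'eef_pos': [0.42, -0.38, 0.182], 'tool_rot': [0.878, 0.478, -0.0, -0.0], 'ft_force': [-0.882, 0.53, -2.189], 'grip_width': 0.028, 'joint_pos': [-0.736, 0.404, 0.07, 1.237, -0.0, -0.163]}
57.159589028654636
tool cm [ 50.72 -14.4    0.24]
```

Call:
play_rows:
  motion:
    - {"translation":[3,-0.8,0],"roll":-2,"fingers":1}
    - {"translation":[6.5,-1.8,0],"roll":-4,"fingers":1}
    - {"translation":[10,-2.8,0],"roll":-6,"fingers":1}
    - {"translation":[13.5,-3.8,0],"roll":-8,"fingers":1}
    - {"translation":[17,-4.8,0],"roll":-10,"fingers":1}
    - {"translation":[20.5,-5.8,0],"roll":-12,"fingers":1}
    - {"translation":[24,-6.8,0],"roll":-14,"fingers":1}
    - {"translation":[27.5,-7.8,0],"roll":-16,"fingers":1}
    - {"translation":[31,-8.8,0],"roll":-18,"fingers":1}
    - {"translation":[34.5,-9.8,0],"roll":-20,"fingers":1}
    - {"translation":[38,-10.8,0],"roll":-22,"fingers":1}
    - {"translation":[41.5,-11.8,0],"roll":-24,"fingers":1}
    - {"translation":[45,-12.8,0],"roll":-26,"fingers":1}
    - {"translation":[48,-13.6,0.2],"roll":-28,"fingers":1}
    - {"translation":[50.7,-14.3,0.2],"roll":-28,"fingers":1}
    - {"translation":[50.7,-14.3,0.2],"roll":-28,"fingers":1}
    - {"translation":[50.7,-14.3,0.2],"roll":-28,"fingers":1}
    - {"translation":[50.7,-14.3,0.2],"roll":-28,"fingers":1}
    - {"translation":[50.7,-14.3,0.2],"roll":-28,"fingers":1}

```text
clock: 26.77
eef_pos: [0.5739, 0.1219, 0.179]
tool_rot: [0.737, 0.676, -0.001, -0.001]
ft_force: [0.5, 0.2, -1.0]
grip_width: 0.028
```

```bash
python3 - <<'E'
from h import *
o=state(); print(yaw(),wf(o['eef_pos'])); delta(fw(0.0015,-.07,.0565))
c=snap('wrist','w9.png')
E
```

```text
{'clock': 26.767, 'eef_pos': [0.574, 0.122, 0.179], 'tool_rot': [0.737, 0.676, -0.001, -0.001], 'ft_force': [0.463, 0.181, -0.988], 'grip_width': 0.028, 'joint_pos': [0.209, 0.448, 0.129, 1.254, -0.0, 0.295]}
85.1023510320908 [ 0.00023203 -0.07204366]
tool cm [ 0.22  0.16 12.25]
```

View pics/w9.png

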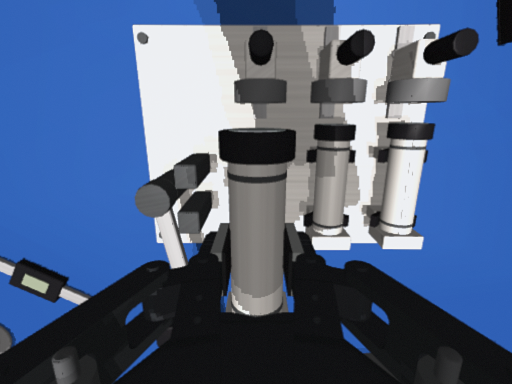

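Call:
play_rows:
  motion:
    - {"translation":[0.15,0.1,4],"roll":0,"fingers":1}
    - {"translation":[0.15,0.1,8],"roll":0,"fingers":1}
    - {"translation":[0.15,0.1,9.5],"roll":0,"fingers":1}
    - {"translation":[0.15,0.1,10.5],"roll":0,"fingers":1}
    - {"translation":[0.15,0.1,11.5],"roll":0,"fingers":1}
    - {"translation":[0.15,0.1,11.8],"roll":0,"fingers":1}
    - {"translation":[0.15,0.1,11.8],"roll":0,"fingers":1}
    - {"translation":[0.15,0.1,11.8],"roll":0,"fingers":1}
    - {"translation":[0.15,0.1,11.8],"roll":0,"fingers":1}
    - {"translation":[0.15,0.1,11.8],"roll":0,"fingers":1}

```text
clock: 27.65
eef_pos: [0.577, 0.1247, 0.0637]
tool_rot: [0.736, 0.677, 0.001, 0.001]
ft_force: [-0.8, 0.5, -2.6]
grip_width: 0.028
```

```bash
python3 - <<'E'
from h import *
o=state(); print(wf(o['eef_pos'])); delta(fw(0.0015,-.07,.0562))
E
```

```text
{'clock': 27.65, 'eef_pos': [0.577, 0.125, 0.064], 'tool_rot': [0.736, 0.677, 0.001, 0.001], 'ft_force': [-0.761, 0.499, -2.638], 'grip_width': 0.028, 'joint_pos': [0.213, 0.548, -0.03, 0.99, 0.0, 0.297]}
[ 0.00312887 -0.06896091]
tool cm [-0.1  -0.16  0.75]
```

Call:
play_rows:
  motion:
    - {"translation":[-0.1,-0.2,0.4],"roll":0,"fingers":1}
    - {"translation":[-0.1,-0.2,0.7],"roll":0,"fingers":1}
    - {"translation":[-0.1,-0.2,0.7],"roll":0,"fingers":1}
    - {"translation":[-0.1,-0.2,0.7],"roll":0,"fingers":1}
    - {"translation":[-0.1,-0.2,0.7],"roll":0,"fingers":1}

```text
clock: 28.07
eef_pos: [0.5748, 0.1242, 0.0559]
tool_rot: [0.736, 0.677, 0.001, 0.0]
ft_force: [2.1, 1.8, 2.4]
grip_width: 0.0281
```

Call:
play_rows:
  motion:
    - {"translation":[0,0,0],"roll":0,"fingers":0.2}
    - {"translation":[0,0,0],"roll":0,"fingers":-0.1}
    - {"translation":[0,0,0],"roll":0,"fingers":-0.2}
    - {"translation":[0,0,0],"roll":0,"fingers":-0.2}
    - {"translation":[0,0,0],"roll":0,"fingers":-0.2}
    - {"translation":[0,0,-1],"roll":0,"fingers":-0.2}
    - {"translation":[0,0,-4],"roll":0,"fingers":-0.2}
    - {"translation":[0,0,-8],"roll":0,"fingers":-0.2}
    - {"translation":[0,0,-12],"roll":0,"fingers":-1}
    - {"translation":[0,0,-13.5],"roll":0,"fingers":-1}
    - {"translation":[0,0,-13.5],"roll":0,"fingers":-1}
    - {"translation":[0,0,-13.5],"roll":0,"fingers":-1}

```text
clock: 29.07
eef_pos: [0.5747, 0.1238, 0.1924]
tool_rot: [0.736, 0.677, 0.002, 0.001]
ft_force: [-0.5, 0.1, -0.5]
grip_width: 0.0856
```

```bash
python3 - <<'E'
from h import *
state(); c=snap('wrist','w10.png'); import pickle; pickle.dump(c,open('w10.pkl','wb'))
for t in (1.30,1.33,1.36): print(t,fw(.115*np.sin(t),-.165+.115*np.cos(t),0).round(4))
delta(fw(.115*np.sin(1.36),-.165+.115*np.cos(1.36),.18))
E
```

```text
{'clock': 29.067, 'eef_pos': [0.575, 0.124, 0.192], 'tool_rot': [0.736, 0.677, 0.002, 0.001], 'ft_force': [-0.505, 0.061, -0.483], 'grip_width': 0.086, 'joint_pos': [0.212, 0.438, 0.148, 1.277, -0.0, 0.296]}
1.3 [0.6788 0.0506 0.    ]
1.33 [0.6794 0.0472 0.    ]
1.36 [0.6799 0.0438 0.    ]
tool cm [-7.05 11.25  1.05]
```

View pics/w10.png

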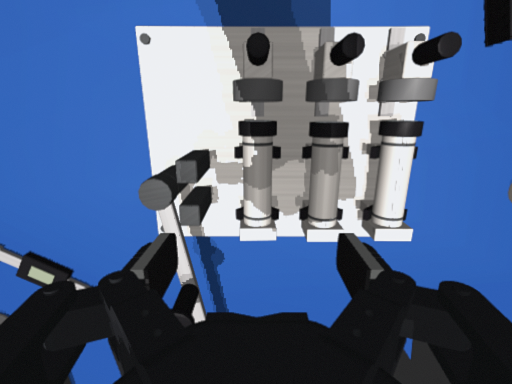

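Call:
play_rows:
  motion:
    - {"translation":[-0.7,1.2,0],"roll":7,"fingers":-1}
    - {"translation":[-1.4,2.4,0],"roll":14,"fingers":-1}
    - {"translation":[-2.1,3.6,0],"roll":21,"fingers":-1}
    - {"translation":[-2.8,4.8,0],"roll":28,"fingers":-1}
    - {"translation":[-3.5,6,0],"roll":35,"fingers":-1}
    - {"translation":[-4.2,7.2,0],"roll":42,"fingers":-1}
    - {"translation":[-5,8.4,0],"roll":49,"fingers":-1}
    - {"translation":[-5.8,9.6,0],"roll":56,"fingers":-1}
    - {"translation":[-6.5,10.8,0],"roll":63,"fingers":-1}
    - {"translation":[-7.05,11.5,0],"roll":70,"fingers":-1}
    - {"translation":[-7.05,11.5,0],"roll":77,"fingers":-1}
    - {"translation":[-7.05,11.5,0],"roll":78,"fingers":-1}
    - {"translation":[-7.05,11.5,0],"roll":78,"fingers":-1}
    - {"translation":[-7.05,11.5,0],"roll":78,"fingers":-1}
    - {"translation":[-7.05,11.5,0],"roll":78,"fingers":-1}

```text
clock: 30.37
eef_pos: [0.682, 0.044, 0.1897]
tool_rot: [0.998, 0.064, -0.001, -0.0]
ft_force: [0.8, -0.8, -0.1]
grip_width: 0.0854
```

```bash
python3 - <<'E'
from h import *
state(); print(yaw()); delta([.6835,.044,.088]); c=snap('wrist','w11.png'); print(proj(c,[[.6835,.044,.123],[.6835,.044,.112]]).round(0))
t=snap('top','top9.png')
cv2.imwrite('pics/v11.png',np.vstack([c['pixels'][:,:,::-1][100:384], cv2.resize(t['pixels'][130:250,150:370,::-1],(512,279),interpolation=cv2.INTER_CUBIC)]))
E
```

```text
{'clock': 30.367, 'eef_pos': [0.682, 0.044, 0.19], 'tool_rot': [0.998, 0.064, -0.001, -0.0], 'ft_force': [0.751, -0.82, -0.117], 'grip_width': 0.085, 'joint_pos': [0.064, 0.644, 0.484, 1.412, 0.0, 1.508]}
7.299157584822691
tool cm [ 0.16  0.02 10.17]
[[261. 206.]
 [260. 202.]]
```

View pics/v11.png

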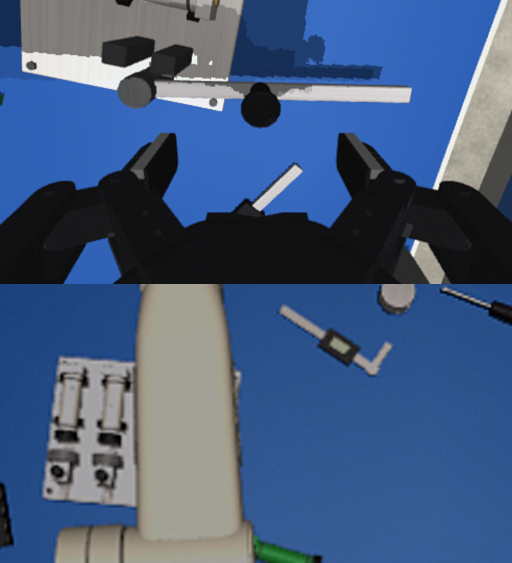

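Knob head is at (261,208) in the wrist view and the prediction was (261,206), so I descend and grip.

Call:
play_rows:
  motion:
    - {"translation":[0.1,0.05,3],"roll":0,"fingers":-1}
    - {"translation":[0.1,0.05,6],"roll":0,"fingers":-1}
    - {"translation":[0.1,0.05,8.5],"roll":0,"fingers":-1}
    - {"translation":[0.1,0.05,9.8],"roll":0,"fingers":-1}
    - {"translation":[0.1,0.05,10.2],"roll":0,"fingers":-1}
    - {"translation":[0.1,0.05,10.2],"roll":0,"fingers":0}
    - {"translation":[0.1,0.05,10.2],"roll":0,"fingers":1}
    - {"translation":[0.1,0.05,10.2],"roll":0,"fingers":1}
    - {"translation":[0.1,0.05,10.2],"roll":0,"fingers":1}
    - {"translation":[0.1,0.05,10.2],"roll":0,"fingers":1}
    - {"translation":[0.1,0.05,10.2],"roll":0,"fingers":1}
    - {"translation":[0.1,0.05,10.2],"roll":0,"fingers":1}
    - {"translation":[0.1,0.05,10.2],"roll":0,"fingers":1}

```text
clock: 31.55
eef_pos: [0.6853, 0.0435, 0.09]
tool_rot: [0.998, 0.063, 0.002, -0.0]
ft_force: [2.9, 0.2, 4.6]
grip_width: 0.0272
```

Call:
play_rows:
  motion:
    - {"translation":[0,0,-0.5],"roll":0,"fingers":1}
    - {"translation":[0,0,-1.0],"roll":0,"fingers":1}
    - {"translation":[0,0,-1.5],"roll":0,"fingers":1}
    - {"translation":[0,0,-2.0],"roll":0,"fingers":1}
    - {"translation":[0,0,-2.5],"roll":0,"fingers":1}
    - {"translation":[0,0,-3.0],"roll":0,"fingers":1}
    - {"translation":[0,0,-3.5],"roll":0,"fingers":1}
    - {"translation":[0,0,-4.0],"roll":0,"fingers":1}
    - {"translation":[0,0,-4.1],"roll":0,"fingers":1}
    - {"translation":[0,0,-4.1],"roll":0,"fingers":1}

```text
clock: 32.38
eef_pos: [0.6838, 0.0434, 0.1271]
tool_rot: [0.998, 0.063, -0.001, -0.0]
ft_force: [5.7, 0.7, -9.6]
grip_width: 0.0273
```

```bash
python3 - <<'E'
from h import *
o=bot.get_obs(); y0=np.radians(yaw()); ex=np.array([np.cos(y0),np.sin(y0)]); ey=np.array([np.sin(y0),-np.cos(y0)])
h=fw(0,-.165,0)[:2]+[.0027,0]; d=o['eef_pos'][:2]-h; print(np.linalg.norm(d)); a=np.arctan2(d[1],d[0]); th0=np.pi/2+FT-a; print('th0',th0)
k=lambda t:h+.115*np.array([np.cos(np.pi/2+FT-t),np.sin(np.pi/2+FT-t)])
for t in np.linspace(th0,-.01,16)[1:]:
    D=(k(t)-k(th0))*100; print(np.round([D@ex,D@ey,-np.degrees(th0-t)],2).tolist())
E
```

```text
0.11613095504372363
th0 1.3645230500864522
[-0.04, -1.05, -5.25]
[-0.19, -2.1, -10.5]
[-0.42, -3.12, -15.75]
[-0.75, -4.12, -21.0]
[-1.17, -5.09, -26.25]
[-1.68, -6.01, -31.5]
[-2.26, -6.89, -36.75]
[-2.93, -7.71, -42.0]
[-3.67, -8.46, -47.25]
[-4.47, -9.14, -52.5]
[-5.33, -9.74, -57.75]
[-6.25, -10.27, -63.0]
[-7.2, -10.71, -68.25]
[-8.2, -11.05, -73.5]
[-9.22, -11.31, -78.75]
```

Call:
play_rows:
  motion:
    - {"translation":[-0.05,-1.05,-0.2],"roll":-5.2,"fingers":1}
    - {"translation":[-0.2,-2.1,-0.2],"roll":-10.5,"fingers":1}
    - {"translation":[-0.4,-3.1,-0.2],"roll":-15.7,"fingers":1}
    - {"translation":[-0.75,-4.1,-0.2],"roll":-21,"fingers":1}
    - {"translation":[-1.15,-5.1,-0.2],"roll":-26.2,"fingers":1}
    - {"translation":[-1.7,-6.0,-0.2],"roll":-31.5,"fingers":1}
    - {"translation":[-2.25,-6.9,-0.2],"roll":-36.7,"fingers":1}
    - {"translation":[-2.9,-7.7,-0.2],"roll":-42,"fingers":1}
    - {"translation":[-3.65,-8.45,-0.2],"roll":-47.2,"fingers":1}
    - {"translation":[-4.45,-9.15,-0.2],"roll":-52.5,"fingers":1}
    - {"translation":[-5.35,-9.75,-0.2],"roll":-57.7,"fingers":1}
    - {"translation":[-6.25,-10.25,-0.2],"roll":-63,"fingers":1}
    - {"translation":[-7.2,-10.7,-0.2],"roll":-68.2,"fingers":1}
    - {"translation":[-8.2,-11.05,-0.2],"roll":-73.5,"fingers":1}
    - {"translation":[-9.2,-11.3,-0.2],"roll":-78.7,"fingers":1}
    - {"translation":[-9.2,-11.3,-0.2],"roll":-78.7,"fingers":1}
    - {"translation":[-9.2,-11.3,-0.2],"roll":-78.7,"fingers":1}

```text
clock: 33.8
eef_pos: [0.5775, 0.1436, 0.1294]
tool_rot: [0.732, 0.681, -0.001, -0.0]
ft_force: [5.3, -0.5, -9.5]
grip_width: 0.0268
```

```bash
python3 - <<'E'
from h import *
o=state(); print(wf(o['eef_pos']),yaw())
E
```

```text
{'clock': 33.8, 'eef_pos': [0.578, 0.144, 0.129], 'tool_rot': [0.732, 0.681, -0.001, -0.0], 'ft_force': [5.261, -0.525, -9.496], 'grip_width': 0.027, 'joint_pos': [0.244, 0.499, 0.075, 1.15, -0.0, 0.316]}
[ 0.00204661 -0.0500608 ] 85.88347017733844
```

Call:
play_rows:
  motion:
    - {"translation":[0,0,0.7],"roll":0,"fingers":1}
    - {"translation":[0,0,1.4],"roll":0,"fingers":1}
    - {"translation":[0,0,2.1],"roll":0,"fingers":1}
    - {"translation":[0,0,2.8],"roll":0,"fingers":1}
    - {"translation":[0,0,3.3],"roll":0,"fingers":1}
    - {"translation":[0,0,3.6],"roll":0,"fingers":1}
    - {"translation":[0,0,3.6],"roll":0,"fingers":1}
    - {"translation":[0,0,3.6],"roll":0,"fingers":-0.3}
    - {"translation":[0,0,3.6],"roll":0,"fingers":-0.3}
    - {"translation":[0,0,3.6],"roll":0,"fingers":-0.3}
    - {"translation":[0,0,3.6],"roll":0,"fingers":-0.3}
    - {"translation":[0,0,3.6],"roll":0,"fingers":-0.3}
    - {"translation":[0,0,2],"roll":0,"fingers":-0.3}
    - {"translation":[0,0,-2],"roll":0,"fingers":-0.3}
    - {"translation":[0,0,-6],"roll":0,"fingers":-0.3}
    - {"translation":[0,0,-7],"roll":0,"fingers":1}
    - {"translation":[0,0,-7],"roll":0,"fingers":1}
    - {"translation":[0,0,-7],"roll":0,"fingers":1}

```text
clock: 35.3
eef_pos: [0.5787, 0.144, 0.2025]
tool_rot: [0.732, 0.681, 0.001, 0.001]
ft_force: [-0.2, -1.1, -0.3]
grip_width: 0.0195
```

```bash
python3 - <<'E'
from h import *
state(); c=snap('wrist','w12.png')
for th in(0,.08):
  for L in (.002,.0): 
    print(th,L,proj(c,[fw(.115*np.sin(th),-.165+.115*np.cos(th),.123+L),fw(.26*np.sin(th),-.165+.26*np.cos(th),.072+L)]).round(1).tolist())
print([proj(c,fw(-.116,y,.102)).round(0).tolist() for y in(-.07,0,.07)])
delta(fw(-.16,-.07,.2))
E
```

```text
{'clock': 35.3, 'eef_pos': [0.579, 0.144, 0.202], 'tool_rot': [0.732, 0.681, 0.001, 0.001], 'ft_force': [-0.241, -1.075, -0.337], 'grip_width': 0.019, 'joint_pos': [0.244, 0.45, 0.194, 1.312, -0.0, 0.316]}
0 0.002 [[257.0, 199.8], [403.8, 185.2]]
0 0.0 [[257.0, 199.0], [402.7, 184.7]]
0.08 0.002 [[256.4, 210.5], [399.6, 205.1]]
0.08 0.0 [[256.4, 209.6], [398.6, 204.4]]
[[[233.0, 46.0]], [[324.0, 47.0]], [[416.0, 48.0]]]
tool cm [ -1.82 -16.25   0.09]
```

View pics/w12.png

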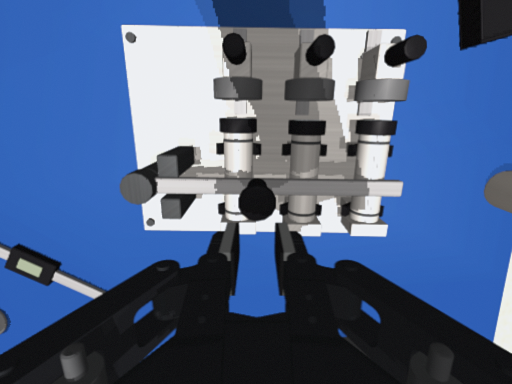

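The bar is across and down: its free end is at (402,188) and the prediction for 0 rad was (403,185). Now the caps, pushed from behind with the fingers shut.

Call:
play_rows:
  motion:
    - {"translation":[-0.5,-4,0],"roll":0.7,"fingers":1}
    - {"translation":[-1,-8,0],"roll":0.7,"fingers":1}
    - {"translation":[-1.5,-12,0],"roll":0.7,"fingers":1}
    - {"translation":[-1.8,-15.5,0],"roll":0.7,"fingers":1}
    - {"translation":[-1.8,-16.2,0],"roll":0.7,"fingers":1}
    - {"translation":[-1.8,-16.2,3],"roll":0.7,"fingers":1}
    - {"translation":[-1.8,-16.2,6],"roll":0.7,"fingers":1}
    - {"translation":[-1.8,-16.2,9],"roll":0.7,"fingers":1}
    - {"translation":[-1.8,-16.2,11],"roll":0.7,"fingers":1}
    - {"translation":[-1.8,-16.2,11.2],"roll":0.7,"fingers":1}
    - {"translation":[-1.8,-16.2,11.2],"roll":0.7,"fingers":1}
    - {"translation":[-1.8,-16.2,11.2],"roll":0.7,"fingers":1}

```text
clock: 36.35
eef_pos: [0.4157, 0.1377, 0.0894]
tool_rot: [0.736, 0.677, -0.0, -0.0]
ft_force: [0.6, 0.8, -0.3]
grip_width: 0.0001
```

```bash
python3 - <<'E'
from h import *
o=state(); print(wf(o['eef_pos']),yaw()); delta(fw(-.136,-.07,.09)); delta(fw(-.1,-.07,.09))
E
```

```text
{'clock': 36.35, 'eef_pos': [0.416, 0.138, 0.089], 'tool_rot': [0.736, 0.677, -0.0, -0.0], 'ft_force': [0.569, 0.816, -0.275], 'grip_width': 0.0, 'joint_pos': [0.32, 0.26, -0.412, 0.9, -0.0, 0.404]}
[-0.1586929  -0.06957957] 85.16566476582659
tool cm [-0.04  2.27 -0.06]
tool cm [-0.04  5.87 -0.06]
```

Call:
play_rows:
  motion:
    - {"translation":[0,1,0],"roll":0,"fingers":1}
    - {"translation":[0,1.6,0],"roll":0,"fingers":1}
    - {"translation":[0,2.1,0],"roll":0,"fingers":1}
    - {"translation":[0,2.6,0],"roll":0,"fingers":1}
    - {"translation":[0,3.1,0],"roll":0,"fingers":1}
    - {"translation":[0,3.6,0],"roll":0,"fingers":1}
    - {"translation":[0,4.1,0],"roll":0,"fingers":1}
    - {"translation":[0,4.6,0],"roll":0,"fingers":1}
    - {"translation":[0,4.9,0],"roll":0,"fingers":1}
    - {"translation":[0,5.2,0],"roll":0,"fingers":1}
    - {"translation":[0,5.4,0],"roll":0,"fingers":1}
    - {"translation":[0,5.4,0],"roll":0,"fingers":1}
    - {"translation":[0,5.4,0],"roll":0,"fingers":1}

```text
clock: 37.43
eef_pos: [0.4693, 0.1332, 0.0892]
tool_rot: [0.736, 0.677, 0.0, -0.0]
ft_force: [-2.2, 1.0, -0.3]
grip_width: 0.0
```

Call:
play_rows:
  motion:
    - {"translation":[0,0.2,0],"roll":0,"fingers":1}
    - {"translation":[0,0.4,0],"roll":0,"fingers":1}
    - {"translation":[0,0.4,0],"roll":0,"fingers":1}
    - {"translation":[0,0.4,0],"roll":0,"fingers":1}

```text
clock: 37.77
eef_pos: [0.4715, 0.1329, 0.0892]
tool_rot: [0.736, 0.677, -0.001, -0.001]
ft_force: [-7.4, 1.9, 5.7]
grip_width: -0.0001
```

```bash
python3 - <<'E'
from h import *
o=state(); print(wf(o['eef_pos']),yaw())
E
```

```text
{'clock': 37.767, 'eef_pos': [0.471, 0.133, 0.089], 'tool_rot': [0.736, 0.677, -0.001, -0.001], 'ft_force': [-7.359, 1.873, 5.656], 'grip_width': -0.0, 'joint_pos': [0.274, 0.352, -0.277, 0.946, 0.002, 0.358]}
[-0.1027328  -0.06965561] 85.19601788342607
```

Call:
play_rows:
  motion:
    - {"translation":[0,0.2,0],"roll":0,"fingers":1}
    - {"translation":[0,0.3,0],"roll":0,"fingers":1}
    - {"translation":[0,0.3,0],"roll":0,"fingers":1}
    - {"translation":[0,0.3,0],"roll":0,"fingers":1}

```text
clock: 38.1
eef_pos: [0.4723, 0.1329, 0.0892]
tool_rot: [0.736, 0.677, -0.003, -0.003]
ft_force: [-12.9, 2.5, 9.7]
grip_width: -0.0
```

```bash
python3 - <<'E'
from h import *
o=state(); print(wf(o['eef_pos'])); c=snap('wrist','w13.png')
for x in(-.116,-.086,-.080): print(x,proj(c,fw(x,-.07,.102)).round(1),proj(c,fw(x+.116-.116,.0,.102)).round(1))
E
```

```text
{'clock': 38.1, 'eef_pos': [0.472, 0.133, 0.089], 'tool_rot': [0.736, 0.677, -0.003, -0.003], 'ft_force': [-12.87, 2.452, 9.74], 'grip_width': -0.0, 'joint_pos': [0.272, 0.356, -0.271, 0.951, 0.003, 0.356]}
[-0.10191825 -0.06966014]
-0.116 [[257.5 237.6]] [[406.5 237.9]]
-0.086 [[257.4 292.6]] [[397.8 293.1]]
-0.08 [[257.4 302.8]] [[396.2 303.3]]
```

Call:
play_rows:
  motion:
    - {"translation":[0,-2,0],"roll":0,"fingers":1}
    - {"translation":[0,-5.8,0],"roll":0,"fingers":1}
    - {"translation":[0,-6.1,0],"roll":0,"fingers":1}
    - {"translation":[3.5,-6.1,0],"roll":0,"fingers":1}
    - {"translation":[7,-6.1,0],"roll":0,"fingers":1}
    - {"translation":[7,-6.1,0],"roll":0,"fingers":1}
    - {"translation":[7,-6.1,0],"roll":0,"fingers":1}
    - {"translation":[7,-5,0],"roll":0,"fingers":1}
    - {"translation":[7,-4.3,0],"roll":0,"fingers":1}
    - {"translation":[7,-3.8,0],"roll":0,"fingers":1}
    - {"translation":[7,-3.3,0],"roll":0,"fingers":1}
    - {"translation":[7,-2.8,0],"roll":0,"fingers":1}
    - {"translation":[7,-2.3,0],"roll":0,"fingers":1}
    - {"translation":[7,-1.8,0],"roll":0,"fingers":1}
    - {"translation":[7,-1.3,0],"roll":0,"fingers":1}
    - {"translation":[7,-0.9,0],"roll":0,"fingers":1}
    - {"translation":[7,-0.5,0],"roll":0,"fingers":1}
    - {"translation":[7,-0.2,0],"roll":0,"fingers":1}
    - {"translation":[7,0,0],"roll":0,"fingers":1}
    - {"translation":[7,0,0],"roll":0,"fingers":1}

```text
clock: 39.82
eef_pos: [0.4807, 0.2016, 0.089]
tool_rot: [0.736, 0.677, -0.002, -0.001]
ft_force: [-5.9, -0.1, 3.8]
grip_width: -0.0002
```

```bash
python3 - <<'E'
from h import *
o=state(); print(wf(o['eef_pos']))
E
```

```text
{'clock': 39.817, 'eef_pos': [0.481, 0.202, 0.089], 'tool_rot': [0.736, 0.677, -0.002, -0.001], 'ft_force': [-5.879, -0.143, 3.789], 'grip_width': -0.0, 'joint_pos': [0.397, 0.406, -0.193, 0.976, 0.001, 0.481]}
[-0.09935527 -0.00042223]
```

Call:
play_rows:
  motion:
    - {"translation":[0,0.2,0],"roll":0,"fingers":1}
    - {"translation":[0,0.4,0],"roll":0,"fingers":1}
    - {"translation":[0,0.4,0],"roll":0,"fingers":1}
    - {"translation":[0,0.4,0],"roll":0,"fingers":1}

```text
clock: 40.15
eef_pos: [0.4811, 0.2016, 0.089]
tool_rot: [0.736, 0.677, -0.004, -0.003]
ft_force: [-15.9, 0.9, 10.3]
grip_width: 0.0002
```

Call:
play_rows:
  motion:
    - {"translation":[0,-2,0],"roll":0,"fingers":1}
    - {"translation":[0,-5.8,0],"roll":0,"fingers":1}
    - {"translation":[0,-6.3,0],"roll":0,"fingers":1}
    - {"translation":[3.5,-6.3,0],"roll":0,"fingers":1}
    - {"translation":[7,-6.3,0],"roll":0,"fingers":1}
    - {"translation":[7,-6.3,0],"roll":0,"fingers":1}
    - {"translation":[7,-6.3,0],"roll":0,"fingers":1}
    - {"translation":[7,-5,0],"roll":0,"fingers":1}
    - {"translation":[7,-4.3,0],"roll":0,"fingers":1}
    - {"translation":[7,-3.8,0],"roll":0,"fingers":1}
    - {"translation":[7,-3.3,0],"roll":0,"fingers":1}
    - {"translation":[7,-2.8,0],"roll":0,"fingers":1}
    - {"translation":[7,-2.3,0],"roll":0,"fingers":1}
    - {"translation":[7,-1.8,0],"roll":0,"fingers":1}
    - {"translation":[7,-1.3,0],"roll":0,"fingers":1}
    - {"translation":[7,-0.9,0],"roll":0,"fingers":1}
    - {"translation":[7,-0.5,0],"roll":0,"fingers":1}
    - {"translation":[7,-0.2,0],"roll":0,"fingers":1}
    - {"translation":[7,0,0],"roll":0,"fingers":1}
    - {"translation":[7,0,0],"roll":0,"fingers":1}

```text
clock: 41.82
eef_pos: [0.4873, 0.2715, 0.0892]
tool_rot: [0.736, 0.677, -0.004, -0.004]
ft_force: [-15.4, 1.0, 10.9]
grip_width: -0.0001
```

Call:
play_rows:
  motion:
    - {"translation":[0,0.15,0],"roll":0,"fingers":1}
    - {"translation":[0,0.3,0],"roll":0,"fingers":1}
    - {"translation":[0,0.3,0],"roll":0,"fingers":1}
    - {"translation":[0,0.3,0],"roll":0,"fingers":1}

```text
clock: 42.15
eef_pos: [0.4875, 0.2715, 0.0892]
tool_rot: [0.735, 0.678, -0.005, -0.005]
ft_force: [-21.4, 0.6, 15.6]
grip_width: -0.0001
```

```bash
python3 - <<'E'
from h import *
o=state(); print(wf(o['eef_pos']))
E
```

```text
{'clock': 42.15, 'eef_pos': [0.487, 0.271, 0.089], 'tool_rot': [0.735, 0.678, -0.005, -0.005], 'ft_force': [-21.367, 0.612, 15.557], 'grip_width': -0.0, 'joint_pos': [0.504, 0.476, -0.078, 1.03, 0.008, 0.586]}
[-0.09842922  0.06972319]
```

All three caps met a hard stop. I back off, rise and check.

Call:
play_rows:
  motion:
    - {"translation":[0,-2,0],"roll":0,"fingers":1}
    - {"translation":[0,-5,0],"roll":0,"fingers":1}
    - {"translation":[0,-5,-4],"roll":0,"fingers":1}
    - {"translation":[-3,-5,-8],"roll":0,"fingers":1}
    - {"translation":[-7,-5,-12],"roll":0,"fingers":1}
    - {"translation":[-7,-4,-15],"roll":0,"fingers":1}
    - {"translation":[-7,-2,-18],"roll":0,"fingers":1}
    - {"translation":[-7,0,-20],"roll":0,"fingers":1}
    - {"translation":[-7,0,-20],"roll":0,"fingers":1}
    - {"translation":[-7,0,-20],"roll":0,"fingers":1}

```text
clock: 42.98
eef_pos: [0.4916, 0.2013, 0.291]
tool_rot: [0.737, 0.676, 0.002, 0.001]
ft_force: [-0.6, -0.5, -0.4]
grip_width: 0.0003
```

```bash
python3 - <<'E'
from h import *
state(); c=snap('wrist','w14.png'); 
for y in (-.07,0,.07): print(y,[proj(c,fw(x,y,.102)).round(1).tolist() for x in(-.117,-.085,-.081)])
u=proj(c,[fw(0,0,.05)])[0]; print(u)
cv2.imwrite('pics/w14b.png',cv2.resize(c['pixels'][:,:,::-1],(800,600),interpolation=cv2.INTER_CUBIC))
E
```

```text
{'clock': 42.983, 'eef_pos': [0.492, 0.201, 0.291], 'tool_rot': [0.737, 0.676, 0.002, 0.001], 'ft_force': [-0.565, -0.464, -0.407], 'grip_width': 0.0, 'joint_pos': [0.389, 0.286, 0.183, 1.463, -0.001, 0.475]}
-0.07 [[[197.5, 149.5]], [[199.2, 175.9]], [[199.4, 179.1]]]
0 [[[256.9, 149.4]], [[256.9, 175.8]], [[256.9, 179.0]]]
0.07 [[[316.2, 149.2]], [[314.6, 175.6]], [[314.4, 178.8]]]
[256.9841358  223.36076921]
```

View pics/w14b.png

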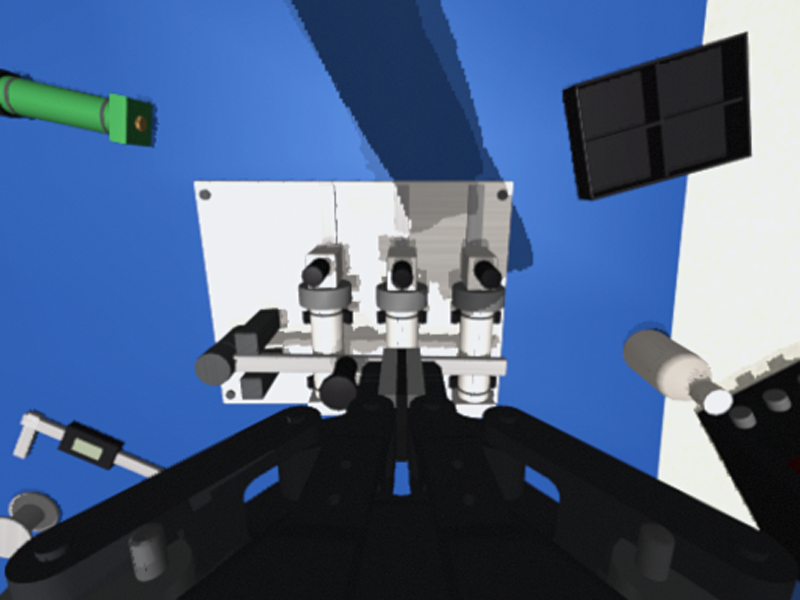

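```bash
python3 - <<'E'
from h import *
g=cv2.imread('pics/w14.png').mean(2)
# columns of each cup (full-res px): cup/barrel boundary dark->bright below, and plate->cup above
for y,cx in((-.07,209),(0,257),(.07,305)):
    col=g[175:210,cx-4:cx+5].mean(1); print(y,col.astype(int).tolist())
from scipy.signal import correlate
a=g[160:200,185:235];
for y,cx in((-.07,201),(0,257),(.07,313)):
    q=g[160:190,cx-14:cx+15]; ys,xs=np.nonzero(q<50); print(y,'post dark centroid',ys.mean()+160,xs.mean()+cx-14,len(ys),'rows',ys.min()+160,ys.max()+160)
E
```

```text
-0.07 [99, 129, 159, 178, 194, 212, 230, 241, 226, 111, 73, 119, 139, 138, 136, 136, 135, 134, 133, 132, 130, 129, 138, 191, 236, 213, 119, 141, 219, 239, 238, 238, 238, 238, 238]
0 [30, 30, 29, 28, 27, 27, 27, 32, 52, 101, 123, 58, 88, 135, 138, 138, 138, 138, 137, 137, 137, 137, 136, 136, 164, 222, 239, 207, 111, 158, 229, 237, 239, 239, 237]
0.07 [61, 71, 83, 95, 108, 121, 133, 143, 157, 156, 116, 52, 58, 78, 79, 79, 79, 79, 79, 80, 79, 79, 83, 97, 143, 203, 225, 213, 119, 158, 232, 240, 239, 239, 239]
-0.07 post dark centroid 172.35643564356437 203.59405940594058 101 rows 166 183
0 post dark centroid 176.44600938967136 257.2018779342723 213 rows 167 186
0.07 post dark centroid 176.24894514767934 312.126582278481 237 rows 167 186
```

Cap 1's rim sits about 1.7 px (2 mm) behind the other two, and its push stopped 3 mm short of theirs. I'll push it again, harder.

```bash
python3 - <<'E'
from h import *
o=state(); print(wf(o['eef_pos'])); delta(fw(-.135,-.07,.089))
E
```

```text
{'clock': 43.033, 'eef_pos': [0.49, 0.201, 0.289], 'tool_rot': [0.737, 0.676, 0.0, 0.0], 'ft_force': [0.121, -0.241, -0.293], 'grip_width': 0.0, 'joint_pos': [0.39, 0.286, 0.179, 1.463, -0.001, 0.475]}
[-9.01171293e-02 -5.47669321e-05]
tool cm [-7.   -4.5  20.02]
```

Call:
play_rows:
  motion:
    - {"translation":[-3,-2,0],"roll":0,"fingers":1}
    - {"translation":[-6,-4,0],"roll":0,"fingers":1}
    - {"translation":[-7,-4.8,2],"roll":0,"fingers":1}
    - {"translation":[-7,-4.8,6],"roll":0,"fingers":1}
    - {"translation":[-7,-4.8,10],"roll":0,"fingers":1}
    - {"translation":[-7,-4.8,14],"roll":0,"fingers":1}
    - {"translation":[-7,-4.8,17],"roll":0,"fingers":1}
    - {"translation":[-7,-4.8,19.5],"roll":0,"fingers":1}
    - {"translation":[-7,-4.8,20],"roll":0,"fingers":1}
    - {"translation":[-7,-4.8,20],"roll":0,"fingers":1}
    - {"translation":[-7,-3.5,20],"roll":0,"fingers":1}
    - {"translation":[-7,-2.5,20],"roll":0,"fingers":1}
    - {"translation":[-7,-1.5,20],"roll":0,"fingers":1}
    - {"translation":[-7,-1.0,20],"roll":0,"fingers":1}
    - {"translation":[-7,-0.7,20],"roll":0,"fingers":1}
    - {"translation":[-7,-0.5,20],"roll":0,"fingers":1}
    - {"translation":[-7,-0.3,20],"roll":0,"fingers":1}
    - {"translation":[-7,-0.3,20],"roll":0,"fingers":1}

```text
clock: 44.53
eef_pos: [0.4749, 0.1329, 0.0898]
tool_rot: [0.736, 0.677, -0.003, -0.004]
ft_force: [-15.9, 3.0, 12.8]
grip_width: -0.0001
```

```bash
python3 - <<'E'
from h import *
o=state(); print(wf(o['eef_pos']))
E
```

```text
{'clock': 44.533, 'eef_pos': [0.475, 0.133, 0.09], 'tool_rot': [0.736, 0.677, -0.003, -0.004], 'ft_force': [-15.918, 2.967, 12.786], 'grip_width': -0.0, 'joint_pos': [0.27, 0.361, -0.261, 0.959, 0.005, 0.353]}
[-0.09929356 -0.06943462]
```

Call:
play_rows:
  motion:
    - {"translation":[0,0.2,0],"roll":0,"fingers":1}
    - {"translation":[0,0.4,0],"roll":0,"fingers":1}
    - {"translation":[0,0.4,0],"roll":0,"fingers":1}
    - {"translation":[0,0.4,0],"roll":0,"fingers":1}

```text
clock: 44.87
eef_pos: [0.4752, 0.1328, 0.0898]
tool_rot: [0.735, 0.678, -0.005, -0.007]
ft_force: [-23.6, 3.8, 19.5]
grip_width: 0.0001
```

```bash
python3 - <<'E'
from h import *
o=state(); print(wf(o['eef_pos']))
E
```

```text
{'clock': 44.867, 'eef_pos': [0.475, 0.133, 0.09], 'tool_rot': [0.735, 0.678, -0.005, -0.007], 'ft_force': [-23.644, 3.843, 19.496], 'grip_width': 0.0, 'joint_pos': [0.268, 0.366, -0.254, 0.967, 0.008, 0.35]}
[-0.09901956 -0.06945048]
```

Call:
play_rows:
  motion:
    - {"translation":[0,-2,0],"roll":0,"fingers":1}
    - {"translation":[0,-4,0],"roll":0,"fingers":1}
    - {"translation":[0,-4,-4],"roll":0,"fingers":1}
    - {"translation":[2,-4,-8],"roll":0,"fingers":1}
    - {"translation":[5,-3,-12],"roll":0,"fingers":1}
    - {"translation":[7,-2,-15],"roll":0,"fingers":1}
    - {"translation":[7,-1,-18],"roll":0,"fingers":1}
    - {"translation":[7,0.5,-20],"roll":0,"fingers":1}
    - {"translation":[7,0.5,-20],"roll":0,"fingers":1}
    - {"translation":[7,0.5,-20],"roll":0,"fingers":1}
    - {"translation":[7,0.5,-20],"roll":0,"fingers":1}

```text
clock: 45.78
eef_pos: [0.4946, 0.2009, 0.2888]
tool_rot: [0.736, 0.677, -0.001, -0.0]
ft_force: [0.2, 0.3, 0.0]
grip_width: -0.0002
```

```bash
python3 - <<'E'
from h import *
state(); c=snap('wrist','w15.png'); g=c['pixels'].mean(2)
for y in(-.07,0,.07):
    cx=int(round(proj(c,fw(-.066,y,.07))[0,0])); r0=int(proj(c,fw(-.1,y,.05))[0,1]); print(y,cx,r0,g[r0:r0+45,cx-4:cx+5].mean(1).astype(int).tolist())
th=[proj(c,fw(.26*np.sin(t),-.165+.26*np.cos(t),.075)).round(1).tolist() for t in(0,.08)]; print(th)
e=proj(c,fw(0,.09,.075))[0].astype(int); print('bar col',e, g[e[1]-15:e[1]+16,e[0]-2:e[0]+3].mean(1).astype(int).tolist())
E
```

```text
{'clock': 45.783, 'eef_pos': [0.495, 0.201, 0.289], 'tool_rot': [0.736, 0.677, -0.001, -0.0], 'ft_force': [0.234, 0.292, 0.021], 'grip_width': -0.0, 'joint_pos': [0.386, 0.297, 0.192, 1.468, 0.0, 0.47]}
-0.07 205 155 [221, 207, 159, 132, 98, 88, 86, 91, 153, 217, 187, 86, 26, 11, 10, 10, 18, 29, 38, 43, 46, 51, 66, 84, 98, 114, 132, 153, 182, 185, 79, 76, 126, 141, 141, 141, 140, 140, 139, 139, 138, 137, 135, 141, 193]
0 257 155 [92, 88, 82, 88, 87, 87, 87, 87, 101, 126, 115, 65, 25, 13, 10, 12, 18, 26, 30, 31, 30, 29, 28, 28, 27, 26, 27, 44, 95, 126, 73, 71, 117, 138, 138, 138, 138, 138, 138, 138, 138, 138, 136, 140, 191]
0.07 310 155 [127, 125, 114, 104, 97, 90, 87, 87, 100, 124, 114, 67, 28, 13, 10, 10, 13, 16, 19, 21, 21, 24, 30, 40, 51, 61, 76, 93, 115, 118, 71, 51, 69, 79, 80, 80, 80, 80, 80, 79, 80, 79, 78, 85, 155]
[[[326.0, 230.3]], [[324.4, 243.9]]]
bar col [322 230] [178, 176, 172, 168, 168, 166, 162, 158, 157, 157, 156, 154, 154, 154, 154, 151, 145, 123, 86, 113, 182, 215, 213, 209, 205, 200, 197, 199, 195, 174, 132]
```

```bash
python3 -c "
from workcell import bot; print(bot.job_done())"
```

```text
the job is handed in; nothing more can be done
None
```

The job is handed in at about 46 s of the 210 s allowed. All three tubes are in bays, the clamp bar is back across and down on them, and all three end caps are pushed home. The hand-in gives no verdict, so this rests on my own checks.

**What I did:**
- I lifted the bar by its knob and swung it aside to about 1.36 rad.
- I laid the three aluminium tubes in bays 3, 2 and 1, lens ends towards the caps, and left the green look-alike alone.
- I swung the bar back and lowered it onto the tubes, then pushed the caps from behind with the fingers shut.

**Last checks:**
- **Tubes:** before the bar came back, all three looked seated between the V-blocks in the wrist view.
- **Bar:** its free end appeared within about 3 pixels of where 0 rad should put it. A later pixel check of the bar was unclear, so I relied on the picture taken right after it was lowered.
- **Caps:** all three reached a hard stop at the same place within 1 mm, and their rims lined up in the last image.
- **Arm:** it ended clear of everything, with no force on the wrist.

**Two checks disagreed and were corrected:**
- The first grip on the knob closed on its head instead of its stem, so I opened, lowered 5 mm and gripped again. It then closed at about 27 mm, still wider than the 20 mm stem, but it held through both lifts.
- Cap 1's first push stopped about 3 mm short of the other two. I pushed it again at up to about 24 N in x, and it then matched them.

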